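# Copy a bracket's angle with a sliding bevel

### The job

Copy the angle of the bolted-down sample bracket to the swivelling fence of the jig. Press the bevel's unlocked blade gently until it lies flush along the bracket's upright face, fold its quick-release lever fully flat to lock it, then slide the locked bevel along its rail and press its blade gently against the fence until the fence lies flush along the blade; leave the fence at the bracket's angle, the lever locked, and the loose things lying around undisturbed.

Things in the scene. Friction and masses are not known exactly. Their poses are not given: they have to be found in the camera images.
- jig: Fixed aluminium plate 320 x 600 mm, 10 mm thick, with a steel rail along its y axis. Origin on the bench; the bevel's pivot runs along the line x = 0 of this frame, within 235 mm of the origin. x points away from the robot, y to its left (turned up to 0.12 rad). Sample bracket at the +y end, fence at the -y end, bevel between them.
- blade: Bevel blade: steel bar on edge, 6 mm thick (faces at y = +-3 mm), 42 to 66 mm above the bench, 35 to 165 mm from the pivot along its own x, on a flat tail plate (7 mm thick, 78 mm wide, 43 mm ahead to 62 mm behind the pivot). Origin on the vertical pivot, 40 mm above the bench; z up. Unlocked it turns lightly (0.05 N m), 0.5 rad either way, and stays where left.
- post (a point): On the axis of an upright black post, 20 mm in diameter, 40 to 115 mm above the bench (this point at 95 mm), on the carriage 105 mm behind (-x of the jig) and 45 mm to the +y side of the blade's pivot. The carriage, a dark steel block 160 x 120 mm, top 40 mm above the bench, slides along the jig's y with about 0.6 N of friction. Push or grip the post to slide it.
- lever (a joint): Angle of the aluminium quick-release lever on the carriage, 75 mm long, 18 mm wide: 0 = open (slopes up 50 degrees towards the robot, blade free), 0.87 = flat, blade clamped (holds 1 N m and more), end stop 0.90. Press its tip down with 5 to 12 N; it stays where left. Axle along the jig's y, 67 mm above the bench, 45 mm behind (-x of the jig) the blade's pivot.
- lever_tip (a point): Point on the lever's middle line 68 mm from its axle, near its tip; the lever's upper face is 5.5 mm above that line. Height above the bench 119 mm open, 67 mm folded flat.
- sample: Fixed sample bracket of bare aluminium: upright plate 80 mm long, 6 mm thick, foot and rib behind it. Origin 10 mm above the bench under the middle of its flat front face, which looks along its -y, to the bevel, and spans x = -40 to 40 mm, up to 70 mm above the bench; 105 mm ahead (+x of the jig) of the pivot's line. x runs along the face: the angle to copy, up to 0.3 rad off the jig's x.
- fence: Swivelling upright plate 90 x 8 mm. Origin on its vertical pivot, 18 mm above the bench, 80 mm ahead (+x of the jig) of the blade pivot's line. Flat face at y = 0 looks to +y, to the bevel: x = -30 to 60 mm, up to 70 mm above the bench. 0.05 N m of friction. It starts leaning more to the bevel than the sample; pushed by the locked blade it swings back until flush, then stops the bevel.
- spanner: Loose steel spanner, 170 mm long, lying on the bench beside the jig. Leave alone.
- oil_can: Loose white bottle, 52 mm in diameter, 120 mm tall, standing beside the jig; origin under its base. Leave alone.
- hub_shell: Loose steel wheel hub, 56 mm in diameter, 57 mm tall, standing to the right of the jig; origin under its base. Leave alone.

How it is judged:
On the way, in this order (a step that is already met when the one before it is completed fails the run):
1. the unlocked blade is pressed flush along the sample's face (within 0.02 rad, with at least 1.5 N) (angle between the x axis of blade and the x axis of sample, either way round below 0.02 rad and contact force between blade and sample above 1.5 N and value of joint lever below 0.4 rad), for 0.2 s.
2. the lever is folded flat with the blade still at the sample's angle (within 0.02 rad) (angle between the x axis of blade and the x axis of sample, either way round below 0.02 rad and value of joint lever above 0.8 rad), for 0.2 s.
3. the fence lies flush along the locked blade, pressed by it (within 0.02 rad, with at least 1.5 N) (angle between the x axis of blade and the x axis of fence, either way round below 0.02 rad and contact force between blade and fence above 1.5 N and value of joint lever above 0.8 rad), for 0.2 s.
At the end, for the whole second after the job is handed in: The fence stands still within 1.5 degrees (0.026 rad) of the sample's angle, the locked blade too, and the lever is folded flat (above 0.8 rad) (angle between the x axis of each of fence, blade and the x axis of sample, either way round below 0.026 rad and value of joint lever above 0.8 rad and angular speed of fence below 0.05 rad/s); the robot touches nothing.
It fails at once if the blade is pressed on the sample with more than 25 N (contact force between blade and sample above 25 N).
It fails at once if the blade is pressed on the fence with more than 25 N (contact force between blade and fence above 25 N).
It fails at once if a loose thing beside the work is disturbed (moved more than 20 mm) (distance of any of spanner, oil_can, hub_shell from where it was at the start of the episode above 0.02 m).
It also fails if it takes over 72 s, if anything falls off the work surface, if the arm or the gripper's body presses on something with over 40 N, if the wrist force passes 120 N, or if a joint passes its speed limit or range.

### The arm

A 6-joint arm with a two-finger parallel gripper is mounted at the origin on the work surface. World frame = base frame: x ahead of the robot, y to its left, z up, the work surface at z = 0. Lengths are in m, angles in rad, forces in N, time in s.
With the tool pointing down it reaches from about 0.35 to 0.975 m from the base axis. Payload 4.9 kg.
Tool frame: the origin (TCP) lies midway between the tips of the shut fingers; the grasp point (between the pads) lies manip.grip_depth behind it (manip.grip_depth is the distance from the TCP to the grasp point, in m); z points along the fingers, x is the direction in which the jaws open and shut, and the axes are right-handed (so a half turn about z gives the same grasp; the last joint's range is limited). The gripper opens to 85 mm and grips with 20 to 120 N. Pads are 22 mm wide; open, the fingers measure 114 mm over their backs; the gripper's body (76 mm by 85 mm) begins 54 mm behind the grasp point. The pads swing forward as they close: fully open they stand 13 mm farther back than shut.
Start: joints at [1.192, 0.053, 1.613, -0, 1.476, -0.119], TCP at [0.161, 0.604, 0.231] pointing down, gripper open.
Joint ranges: [-3.01, 3.01], [-1.01, 2.22], [0.06, 2.58], [-1.02, 4.17], [0.09, 2.62], [-3.14, 3.14]. Speed limits (rad/s): [2.57, 2.57, 3.14, 3.14, 3.14, 3.14].

### API

Orientations are given as a unit quaternion [w, x, y, z].
In Python, from plant import state, grab_frame, ticket, manip gives the robot as it stands.
- The arm moves only by the tool carry_out, never from a script. Its argument "moves" is a list that holds one entry, the list of rows, each a list of 7 numbers: the turn, a rotation vector about the tool's x, y, z each as a share of 5 degrees, from -1 to 1, then the shift along the tool's x, y, z each as a share of 0.04 m, from -1 to 1, then the gripper command: -1 is shut, 1 is fully open, values between are in proportion. A call has 1 to 8 rows; each row shifts and turns the commanded pose from where the row before left it, along the tool's axes as they then stand; what a row does not reach is not made up. A row lasts 1/12 s, in which the tool goes at most 41.7 mm and 7.16 degrees, less where a joint would pass 70% of its speed; a pose out of reach is approached as far as the arm can. A call with a number of a shift or a turn outside -1 to 1 is refused whole. A call with a gripper value outside its range is refused whole. The fingers move at their own pace and stop on an object; the grip force is fixed at half the most. Time passes only in rows, so rows that do not move let the fingers close. It gives the time, the measured TCP pose, the force and the opening at its end, in the units of the state.
- state(): the state, without advancing time (a new reading comes with each control period).
- grab_frame(name): name is "scene" or "side" or "wrist"; returns a dict with "frame" (384x512x3 uint8, red, green, blue), "z_map" (384x512 float32, m along the optical axis (not along the pixel's ray), 0 where there is no reading), "K" (3x3 intrinsics, pixels), "k1" (the pictures are not rectified: a ray, as slopes to the right and down, at radius r is drawn at 1 + k1 r^2 times it, then the intrinsics apply), "world_from_camera" (4x4, takes a point from camera to world coordinates); the wrist camera has in their place "hand_eye" (4x4, takes a point from camera to tool coordinates, whose origin is the TCP and whose axes are the tool frame's). Camera axes: x right, y down, z forward; pixel columns grow to the right and rows downward; lengths in m; the calibration is good to about 2 mm. A picture is of the moment at which its call begins: read the wrist's pose just before it.
- ticket.job_done(): hands the job in, once; it reports no verdict.
The state is a dict: "time": time; "joint_pos": joint angles; "joint_vel": joint speeds; "joint_efforts": joint torques, N m; "tool_pos": TCP position; "tool_rot": TCP orientation; "contact_force": force on the tool from outside, world axes, zero at the start; "ft_torque": the same for the moment, N m; "gripper_width": opening from 0.0 (shut) to 1.0 (fully open).
Only numpy, scipy, OpenCV 4.12 (cv2) and the standard library are available. Lean on these libraries where they do the work, as an engineer would, in place of code of your own. Each camera call takes 0.05 s, during which the arm holds its last target.

## Working session

There is one attempt and no reset: what is moved stays moved. The work goes in short steps, Python scripts to look and compute and a tool call to move; the robot and the scene stay as the last step left them, time stands still between calls to the robot, and variables do not carry over. Pictures are saved under pics/ and viewed, and the job is handed in when it is done.

Besides the shell and the picture viewer there is one more tool, called after "Emit:" by a JSON object that holds its "method" and its "body", one argument or row to a line. carry_out: Moves the arm, as the interface text tells. Shift numbers are shares of 0.04 m and turn numbers shares of 5 degrees, none past 1 either way. Its arguments: {"type":"object","properties":{"moves":{"type":"array"}},"required":["moves"]}

```bash
ls; mkdir -p pics
python3 - <<'E'
from plant import state, grab_frame, ticket, manip
import cv2,numpy as np
s=state();print(s); print(manip.grip_depth)
for n in ["scene","side","wrist"]:
    f=grab_frame(n); cv2.imwrite(f"pics/{n}0.png",f["frame"][:,:,::-1])
    np.savez(f"pics/{n}0.npz",**f)
    print(n,f["K"],f["k1"],f.get("world_from_camera",f.get("hand_eye")))
E
```

```text
pics
{'time': 0.0, 'joint_pos': array([ 1.19202238e+00,  5.33495470e-02,  1.61429108e+00,  7.47585365e-06,
        1.47598489e+00, -1.19013521e-01]), 'joint_vel': array([-0.00043532, -0.00066115,  0.0002521 , -0.00037749,  0.00060005,
       -0.00095924]), 'joint_efforts': array([ 1.78074210e-03, -3.93674862e+01, -3.70183432e+01,  1.80771185e-04,
        7.08942898e-03,  1.32829027e-05]), 'tool_pos': array([0.16030649, 0.60345306, 0.23006929]), 'tool_rot': array([ 5.16335279e-04,  7.92732115e-01,  6.09569324e-01, -8.75525177e-04]), 'contact_force': array([-0.53742411,  0.56509893,  0.36531236]), 'ft_torque': array([-0.02471664,  0.01702491,  0.03714353]), 'gripper_width': 0.999329794341571}
0.0187
scene [[428.90638796   0.         257.80732841]
 [  0.         428.90638796 190.75237125]
 [  0.           0.           1.        ]] -0.01690946616784356 [[ 0.77924463  0.43206616 -0.45397868  1.19018161]
 [ 0.62670067 -0.53153063  0.56984336 -0.80723364]
 [ 0.00490646 -0.72855612 -0.68496854  1.06659297]
 [ 0.          0.          0.          1.        ]]
side [[370.38877262   0.         256.41487427]
 [  0.         370.38877262 190.92984425]
 [  0.           0.           1.        ]] -0.028952132190337355 [[ 0.89707185 -0.28533211  0.33741321  0.12556005]
 [-0.44169229 -0.60153237  0.66563258 -0.80494631]
 [ 0.01303862 -0.74615307 -0.66564675  0.91807423]
 [ 0.          0.          0.          1.        ]]
wrist [[305.83383222   0.         263.85230738]
 [  0.         305.83383222 187.7106092 ]
 [  0.           0.           1.        ]] 0.00099076856153208 [[ 9.99999933e-01 -1.22220885e-05  3.66234503e-04 -1.29550930e-03]
 [-9.61229132e-05  9.55695687e-01  2.94356494e-01 -7.63103092e-02]
 [-3.53606386e-04 -2.94356509e-01  9.55695621e-01 -1.42155666e-01]
 [ 0.00000000e+00  0.00000000e+00  0.00000000e+00  1.00000000e+00]]
```

View pics/scene0.png

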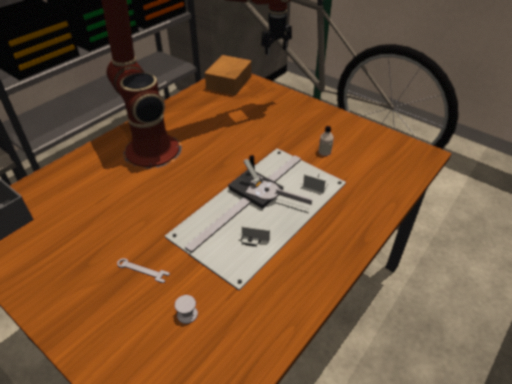

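View pics/side0.png

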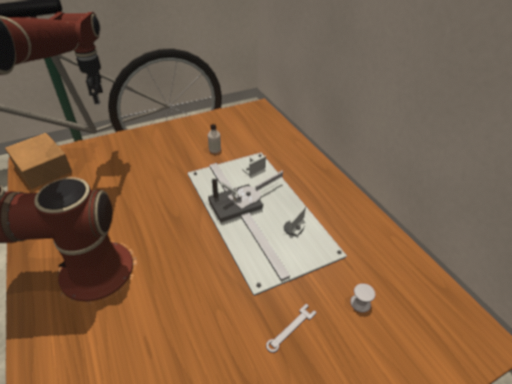

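View pics/wrist0.png

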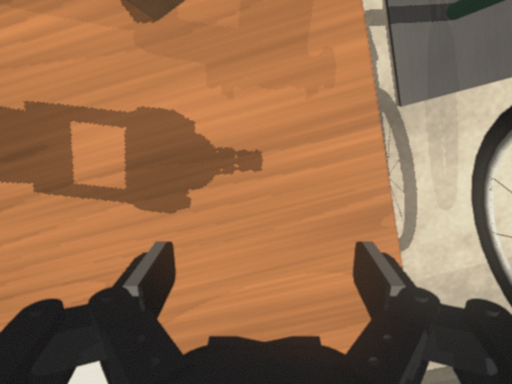

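```bash
cat > h.py <<'E'
import cv2,numpy as np
def ray(f,uv,T=None):
    K=f["K"];k=float(f["k1"]);T=f["world_from_camera"] if T is None else T
    d=np.array([(uv[0]-K[0,2])/K[0,0],(uv[1]-K[1,2])/K[1,1]]);s=d.copy()
    for _ in range(20): s=d/(1+k*(s@s))
    return T[:3,3],T[:3,:3]@np.array([s[0],s[1],1])
def onz(f,uv,z,T=None):
    o,d=ray(f,uv,T);return o+d*(z-o[2])/d[2]
def proj(f,p,T=None):
    T=f["world_from_camera"] if T is None else T
    c=np.linalg.inv(T)@np.append(p,1);s=c[:2]/c[2];s=s*(1+float(f["k1"])*(s@s))
    return s*np.diag(f["K"])[:2]+f["K"][:2,2]
def toolT(pos,q):
    from scipy.spatial.transform import Rotation as R
    T=np.eye(4);T[:3,:3]=R.from_quat([q[1],q[2],q[3],q[0]]).as_matrix();T[:3,3]=pos;return T
E
python3 - <<'E'
import cv2,numpy as np
for n,(a,b,c,d) in {"scene":(160,140,360,290),"side":(180,140,350,295)}.items():
    i=cv2.imread(f"pics/{n}0.png")[b:d,a:c]
    i=cv2.resize(i,None,fx=4 if n=="scene" else 4*0.96,fy=4*0.96,interpolation=cv2.INTER_CUBIC) if n=="side" else cv2.resize(i,None,fx=4,fy=4,interpolation=cv2.INTER_CUBIC)
    cv2.imwrite(f"pics/{n}0c.png",i)
E
```

```text
(no output)
```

View pics/scene0c.png

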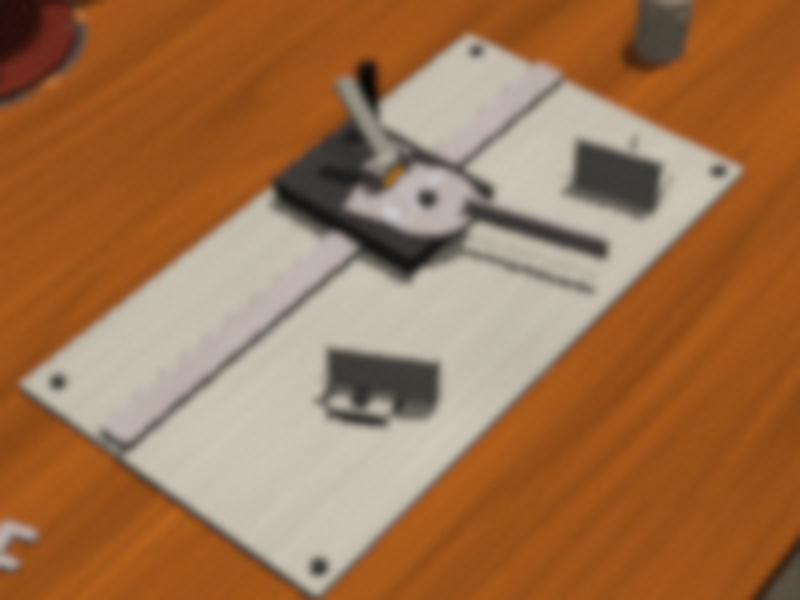

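View pics/side0c.png

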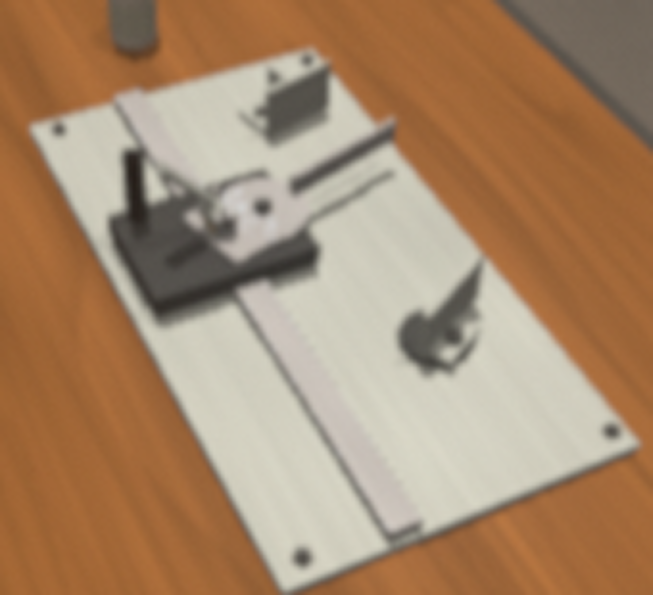

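Run:
```python
from h import *
S=np.load("pics/scene0.npz");D=np.load("pics/side0.npz")
s=lambda p:(np.array(p)+.5)/4-.5+[160,140]
d=lambda p:(np.array(p)+.5)/3.84-.5+[180,140]
A={'lt':((468,33),(33,127)),'rt':((743,168),(316,48)),'rb':((318,598),(638,445)),'lb':((20,383),(285,592))}
P={}
for k,(a,b) in A.items():
    p,q=onz(S,s(a),.01),onz(D,d(b),.01);print(k,p.round(4),q.round(4));P[k]=(p+q)/2
c=sum(P.values())/4;print('c',c)
y=(P['lt']+P['rt']-P['lb']-P['rb']);print('len',np.linalg.norm(y)/2,'yaw',np.arctan2(-y[0],y[1]))
x=(P['rt']+P['rb']-P['lt']-P['lb']);print('w',np.linalg.norm(x)/2,np.arctan2(x[1],x[0]))
a=np.arctan2(-y[0],y[1]);R=np.array([[np.cos(a),-np.sin(a)],[np.sin(a),np.cos(a)]])
J=lambda p:R.T@(p[:2]-c[:2])
B={'pivot':((428,198),(263,207),.055),'post':((367,66),(132,153),.115),'levtip':((345,82),(150,150),.125),'bladetip_top':((606,243),(396,122),.066),
'samp_l_top':((577,141),(266,98),.07),'samp_r_top':((663,160),(330,66),.07),
'fence_a':((328,349),(405,345),.07),'fence_b':((440,362),(483,262),.07),
'can':((662,0),(130,0),.1)}
for k,(p,q,z) in B.items():
    p,q=onz(S,s(p),z),onz(D,d(q),z);print(k,p.round(4),q.round(4),'jig',J(p).round(4),J(q).round(4))
for k,u,v in [('can',(326,153),(214,150)),('hub',(187,320),(362,308)),('sp1',(122,263),(272,345)),('sp2',(167,277),(312,310))]:
    p,q=onz(S,u,0),onz(D,v,0);print(k,p.round(3),q.round(3))
```

```text
lt [0.3907 0.316  0.01  ] [0.3933 0.3122 0.01  ]
rt [0.7097 0.3138 0.01  ] [0.7142 0.3116 0.01  ]
rb [ 0.7083 -0.286   0.01  ] [ 0.7033 -0.2854  0.01  ]
lb [ 0.388  -0.2828  0.01  ] [ 0.3873 -0.2838  0.01  ]
c [0.54935868 0.01444852 0.01      ]
len 0.5979362318795777 yaw -0.008754614669038051
w 0.3190440663140607 -0.006077966910627702
pivot [0.5382 0.06   0.055 ] [0.531  0.0583 0.055 ] jig [-0.0115  0.0454] [-0.0187  0.0436]
post [0.4295 0.1096 0.115 ] [0.4292 0.1113 0.115 ] jig [-0.1206  0.0941] [-0.121   0.0958]
levtip [0.4368 0.0708 0.125 ] [0.441 0.097 0.125] jig [-0.113   0.0554] [-0.1091  0.0816]
bladetip_top [0.6941 0.1007 0.066 ] [0.6927 0.1024 0.066 ] jig [0.144  0.0875] [0.1426 0.0892]
samp_l_top [0.6047 0.1884 0.07  ] [0.5939 0.1847 0.07  ] jig [0.0538 0.1745] [0.0431 0.1706]
samp_r_top [0.6773 0.215  0.07  ] [0.6741 0.2045 0.07  ] jig [0.1262 0.2017] [0.1231 0.1912]
fence_a [ 0.5935 -0.1378  0.07  ] [ 0.5565 -0.1551  0.07  ] jig [ 0.0454 -0.1519] [ 0.0086 -0.1695]
fence_b [ 0.6694 -0.0936  0.07  ] [ 0.6639 -0.1007  0.07  ] jig [ 0.121 -0.107] [ 0.1155 -0.1141]
can [0.5702 0.3768 0.1   ] [0.5216 0.3564 0.1   ] jig [0.0176 0.3625] [-0.0308  0.3417]
can [0.557 0.425 0.   ] [0.544 0.424 0.   ]
hub [ 0.657 -0.447  0.   ] [ 0.64 -0.45  0.  ]
sp1 [ 0.362 -0.437  0.   ] [ 0.366 -0.433  0.   ]
sp2 [ 0.509 -0.385  0.   ] [ 0.512 -0.394  0.   ]
```

Emit:
{"method": "carry_out", "body": {
  "moves": [
    [[0,0,-0.967,0,0,0,-1],[0,0,-0.967,0,0,0,-1],[0,0,-0.967,0,0,0,-1],[0,0,0,-0.88,0.4,-0.08,-1],[0,0,0,-0.88,0.4,-0.08,-1],[0,0,0,-0.88,0.4,-0.08,-1],[0,0,0,-0.88,0.4,-0.08,-1],[0,0,0,-0.88,0.4,-0.08,-1]]
  ]
}}

```text
time: 0.82
tool_pos: [0.2395, 0.4257, 0.2469]
tool_rot: [0.0, 0.709, 0.705, -0.0]
contact_force: [1.1, -0.5, 0.5]
gripper_width: 0.001
```

Emit:
{"method": "carry_out", "body": {
  "moves": [
    [[0,0,0,-0.88,0.4,-0.08,-1],[0,0,0,-0.88,0.4,-0.08,-1],[0,0,0,-0.88,0.4,-0.08,-1],[0,0,0,-0.88,0.4,-0.08,-1],[0,0,0,-0.88,0.4,-0.08,-1],[0,0,0,-0.88,0.4,-0.08,-1],[0,0,0,-0.88,0.4,-0.08,-1],[0,0,0,-0.88,0.4,-0.08,-1]]
  ]
}}

```text
time: 1.48
tool_pos: [0.3656, 0.1433, 0.273]
tool_rot: [0.0, 0.709, 0.705, 0.0]
contact_force: [1.6, 0.6, 0.6]
gripper_width: -0.006
```

Emit:
{"method": "carry_out", "body": {
  "moves": [
    [[0,0,0,-0.88,0.4,-0.08,-1],[0,0,0,-0.88,0.4,-0.08,-1],[0,0,0,-0.5,0.2,-0.08,-1],[0,0,0,0,0,0,-1],[0,0,0,0,0,0,-1]]
  ]
}}

```text
time: 1.9
tool_pos: [0.405, 0.0536, 0.2823]
tool_rot: [-0.0, 0.71, 0.704, -0.0]
contact_force: [-0.7, 0.4, 0.6]
gripper_width: -0.001
```

```bash
cat > snap.py <<'E'
import sys
from plant import state, grab_frame
from h import *
def snap(tag,cams=("wrist",)):
    s=state();T=toolT(s["tool_pos"],s["tool_rot"]);r={}
    for n in cams:
        f=grab_frame(n);cv2.imwrite(f"pics/{n}{tag}.png",f["frame"][:,:,::-1])
        if n=="wrist": f["world_from_camera"]=T@f["hand_eye"]
        np.savez(f"pics/{n}{tag}.npz",**f);r[n]=f
    print("t",s["time"],"pos",s["tool_pos"].round(4),"q",s["tool_rot"].round(4),"F",s["contact_force"].round(2))
    return r
if __name__=="__main__": snap(sys.argv[1],sys.argv[2:])
E
python3 snap.py 1 wrist scene side
```

```text
t 1.9 pos [0.405  0.0536 0.2823] q [-4.000e-04  7.104e-01  7.038e-01 -1.000e-04] F [-0.69  0.37  0.57]
```

View pics/wrist1.png

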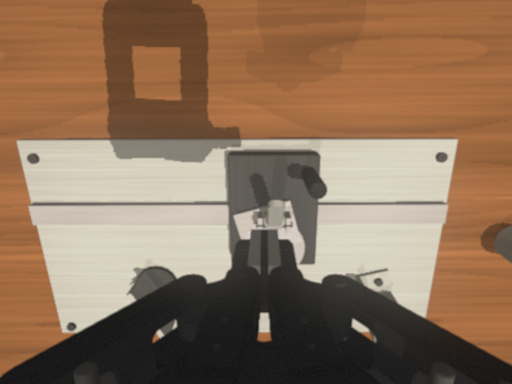

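Run:
```python
import cv2
i=cv2.imread("pics/wrist1.png")[140:340,110:410]
cv2.imwrite("pics/w1c.png",cv2.resize(i,None,fx=2.6,fy=2.6,interpolation=cv2.INTER_CUBIC))
i=cv2.imread("pics/scene1.png")[150:270,220:350]
cv2.imwrite("pics/s1c.png",cv2.resize(i,None,fx=5,fy=5,interpolation=cv2.INTER_CUBIC))
i=cv2.imread("pics/side1.png")[140:270,190:330]
cv2.imwrite("pics/d1c.png",cv2.resize(i,None,fx=4.6,fy=4.6,interpolation=cv2.INTER_CUBIC))
```

```text
(no output)
```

View pics/w1c.png

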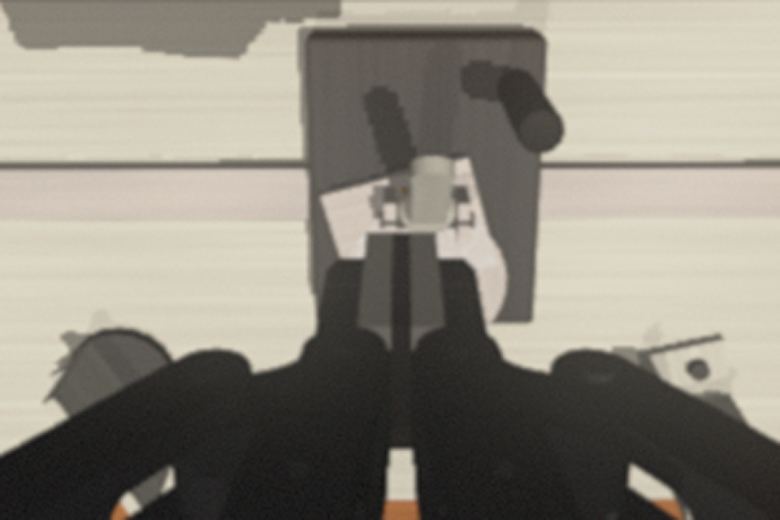

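View pics/s1c.png

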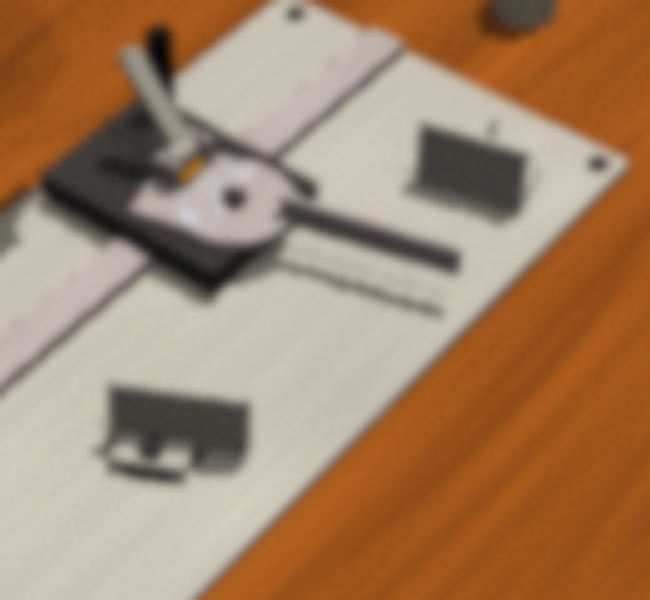

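View pics/d1c.png

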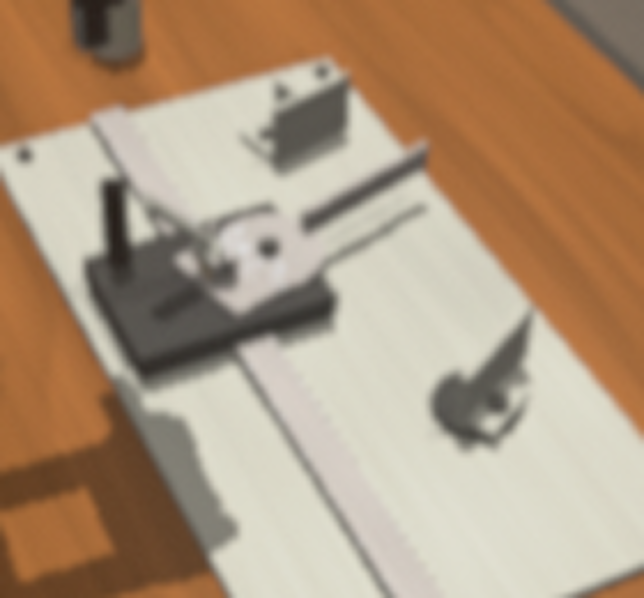

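Run:
```python
from h import *
W=np.load("pics/wrist1.npz")
w=lambda p:(np.array(p)+.5)/2.6-.5+[110,140]
for k,p,z in [('post',(543,130),.115),('levtip upper',(432,165),.124),('levtip low edge',(432,178),.119),('car back l',(305,30),.04),('car back r',(546,34),.04),('jig lt','',0)]:
    if k!='jig lt': print(k,onz(W,w(p),z).round(4))
for k,p in [('dot',(33,158)),('dot',(441,157)),('corner',(19,141)),('corner',(457,139))]: print(k,onz(W,p,.01).round(4))
```

```text
post [0.4263 0.1107 0.115 ]
levtip upper [0.4378 0.065  0.124 ]
levtip low edge [0.4453 0.0652 0.119 ]
car back l [0.3978 0.0062 0.04  ]
car back r [0.4009 0.1239 0.04  ]
dot [ 0.4101 -0.2647  0.01  ]
dot [0.414  0.2965 0.01  ]
corner [ 0.3866 -0.2782  0.01  ]
corner [0.3895 0.3141 0.01  ]
```

Emit:
{"method": "carry_out", "body": {
  "moves": [
    [[0,0,0,0.56,0.35,0,-1],[0,0,0,0,0,0.8,-1],[0,0,0,0,0,0.8,-1],[0,0,0,0,0,0.8,-1],[0,0,0,0,0,0.8,-1],[0,0,0,0,0,0.8,-1],[0,0,0,0,0,0.8,-1],[0,0,0,0,0,0,-1]]
  ]
}}

```text
time: 2.72
tool_pos: [0.4132, 0.0779, 0.0835]
tool_rot: [-0.005, 0.709, 0.706, -0.005]
contact_force: [-1.4, 0.0, -0.9]
gripper_width: -0.003
```

```bash
python3 snap.py 2 wrist scene side;  python3 - <<'E'
import cv2
i=cv2.imread("pics/side2.png")[140:270,190:330]
cv2.imwrite("pics/d2c.png",cv2.resize(i,None,fx=4.6,fy=4.6,interpolation=cv2.INTER_CUBIC))
E
```

```text
t 2.7167 pos [0.4132 0.0779 0.0835] q [-0.0047  0.7085  0.7056 -0.0047] F [-1.38  0.02 -0.95]
```

View pics/wrist2.png

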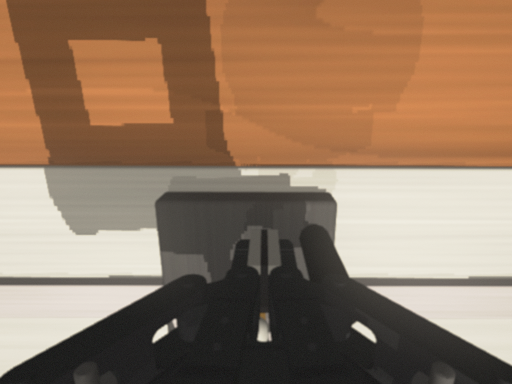

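View pics/d2c.png

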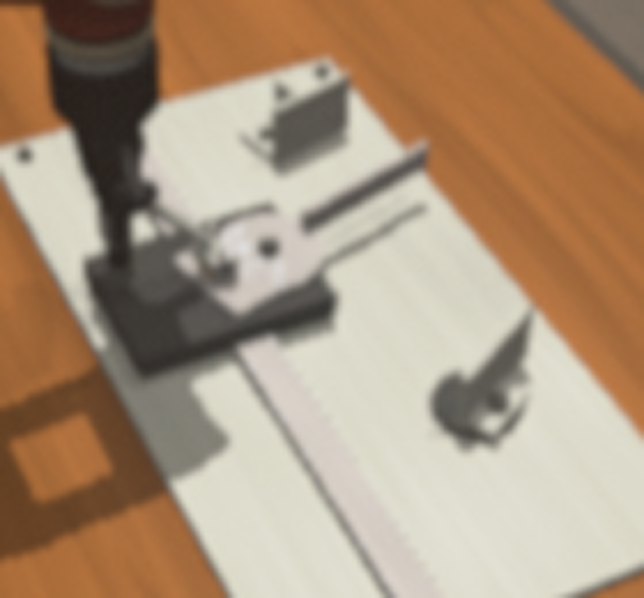

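Emit:
{"method": "carry_out", "body": {
  "moves": [
    [[0,0,0,0,0,-0.1,-1],[0,0,0,0,0,0,-1],[0,0,0,0,0,0,-1]]
  ]
}}

```text
time: 3.12
tool_pos: [0.4209, 0.0768, 0.0972]
tool_rot: [0.002, 0.709, 0.705, 0.002]
contact_force: [0.2, -0.2, -0.4]
gripper_width: 0.003
```

Emit:
{"method": "carry_out", "body": {
  "moves": [
    [[0,0,0,0.1,0,0.1,-1],[0,0,0,0.15,0,0,-1],[0,0,0,0.15,0,0,-1],[0,0,0,0.15,0,0,-1],[0,0,0,0.15,0,0,-1],[0,0,0,0.15,0,0,-1],[0,0,0,0.15,0,0,-1],[0,0,0,0.15,0,0,-1]]
  ]
}}

```text
time: 3.78
tool_pos: [0.4193, 0.1234, 0.0905]
tool_rot: [-0.0, 0.709, 0.705, -0.0]
contact_force: [0.4, -0.6, -0.2]
gripper_width: 0.003
```

Emit:
{"method": "carry_out", "body": {
  "moves": [
    [[0,0,0,0.15,0,0,-1],[0,0,0,0.12,0,0,-1],[0,0,0,0.1,0,0,-1],[0,0,0,0.08,0,0,-1],[0,0,0,0.06,0,0,-1],[0,0,0,0.05,0,0,-1],[0,0,0,0.0,0,0,-1]]
  ]
}}

```text
time: 4.37
tool_pos: [0.4195, 0.1454, 0.0905]
tool_rot: [-0.0, 0.709, 0.705, 0.0]
contact_force: [-0.5, 0.4, 0.2]
gripper_width: -0.001
```

```bash
cat > crop.py <<'E'
import sys,cv2
t=sys.argv[1]
for n,(a,b,c,d) in {"scene":(220,130,350,270),"side":(190,120,330,270)}.items():
    i=cv2.imread(f"pics/{n}{t}.png")[b:d,a:c]
    cv2.imwrite(f"pics/{n}{t}c.png",cv2.resize(i,None,fx=4,fy=4,interpolation=cv2.INTER_CUBIC))
a=cv2.imread(f"pics/scene{t}c.png");b=cv2.imread(f"pics/side{t}c.png");h=min(a.shape[0],b.shape[0])
cv2.imwrite(f"pics/both{t}.png",cv2.resize(cv2.hconcat([a[:h],b[:h]]),(800,int(h*800/(a.shape[1]+b.shape[1])))))
E
python3 snap.py 3 wrist scene side; python3 crop.py 3
```

```text
t 4.3667 pos [0.4195 0.1454 0.0905] q [-1.000e-04  7.094e-01  7.048e-01  0.000e+00] F [-0.46  0.39  0.25]
```

View pics/both3.png

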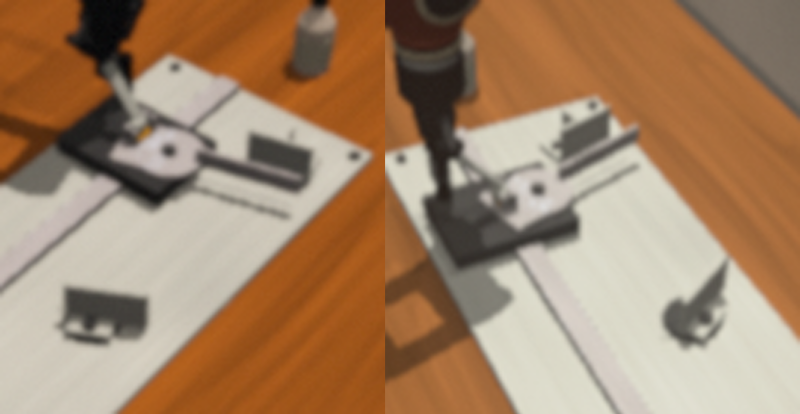

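Emit:
{"method": "carry_out", "body": {
  "moves": [
    [[0,0,0,0.05,0,0,-1],[0,0,0,0.06,0,0,-1],[0,0,0,0.06,0,0,-1],[0,0,0,0.06,0,0,-1],[0,0,0,0.06,0,0,-1],[0,0,0,0.06,0,0,-1],[0,0,0,0.03,0,0,-1],[0,0,0,0.0,0,0,-1]]
  ]
}}

```text
time: 5.18
tool_pos: [0.4196, 0.1607, 0.0905]
tool_rot: [-0.0, 0.709, 0.705, 0.0]
contact_force: [-0.4, -0.8, -0.2]
gripper_width: -0.003
```

```bash
python3 snap.py 4 scene side; python3 crop.py 4
```

```text
t 5.1833 pos [0.4196 0.1607 0.0905] q [-1.000e-04  7.093e-01  7.049e-01  1.000e-04] F [-0.37 -0.81 -0.18]
```

View pics/both4.png

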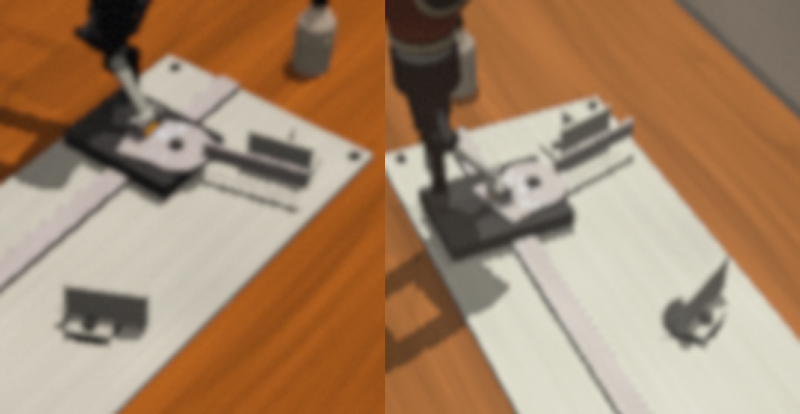

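Emit:
{"method": "carry_out", "body": {
  "moves": [
    [[0,0,0,0.04,0,0,-1],[0,0,0,0.05,0,0,-1],[0,0,0,0.05,0,0,-1],[0,0,0,0.05,0,0,-1],[0,0,0,0.05,0,0,-1],[0,0,0,0.0,0,0,-1]]
  ]
}}

```text
time: 5.78
tool_pos: [0.4197, 0.1703, 0.0906]
tool_rot: [-0.0, 0.709, 0.705, 0.0]
contact_force: [0.5, 0.1, -0.3]
gripper_width: -0.001
```

```bash
python3 snap.py 5 scene side; python3 crop.py 5
```

```text
t 5.7833 pos [0.4197 0.1703 0.0906] q [-1.000e-04  7.093e-01  7.049e-01  2.000e-04] F [ 0.49  0.08 -0.34]
```

View pics/both5.png

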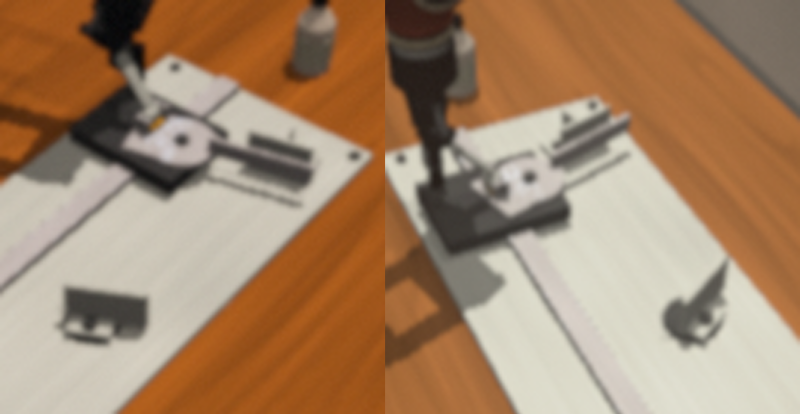

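Emit:
{"method": "carry_out", "body": {
  "moves": [
    [[0,0,0,0.04,0,0,-1],[0,0,0,0.05,0,0,-1],[0,0,0,0.05,0,0,-1],[0,0,0,0.05,0,0,-1],[0,0,0,0.0,0,0,-1]]
  ]
}}

```text
time: 6.3
tool_pos: [0.4197, 0.1779, 0.0905]
tool_rot: [-0.0, 0.709, 0.705, 0.0]
contact_force: [0.5, 0.2, 0.1]
gripper_width: -0.003
```

Emit:
{"method": "carry_out", "body": {
  "moves": [
    [[0,0,0,0.04,0,0,-1],[0,0,0,0.04,0,0,-1],[0,0,0,0.04,0,0,-1],[0,0,0,0.0,0,0,-1]]
  ]
}}

```text
time: 6.63
tool_pos: [0.4198, 0.1826, 0.0905]
tool_rot: [-0.0, 0.709, 0.705, 0.0]
contact_force: [-0.8, -0.3, -0.2]
gripper_width: 0.002
```

```bash
python3 snap.py 6 scene side; python3 crop.py 6
```

```text
t 6.6333 pos [0.4198 0.1826 0.0905] q [-1.000e-04  7.094e-01  7.048e-01  1.000e-04] F [-0.78 -0.27 -0.2 ]
```

View pics/both6.png

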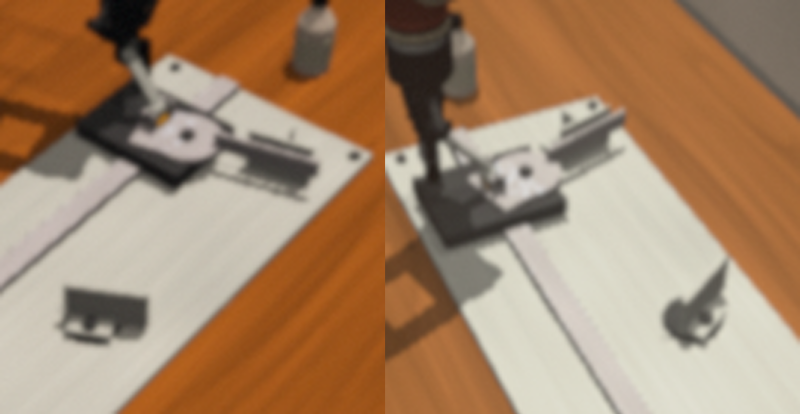

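Emit:
{"method": "carry_out", "body": {
  "moves": [
    [[0,0,0,0.04,0,0,-1],[0,0,0,0.04,0,0,-1],[0,0,0,0.04,0,0,-1],[0,0,0,0.0,0,0,-1]]
  ]
}}

```text
time: 7.07
tool_pos: [0.4198, 0.1874, 0.0905]
tool_rot: [-0.0, 0.709, 0.705, 0.0]
contact_force: [0.4, -0.1, 0.1]
gripper_width: -0.006
```

Emit:
{"method": "carry_out", "body": {
  "moves": [
    [[0,0,0,0.03,0,0,-1],[0,0,0,0.03,0,0,-1],[0,0,0,0.03,0,0,-1],[0,0,0,0.0,0,0,-1]]
  ]
}}

```text
time: 7.4
tool_pos: [0.4198, 0.1909, 0.0905]
tool_rot: [-0.0, 0.709, 0.705, 0.0]
contact_force: [0.3, -0.0, -0.7]
gripper_width: -0.004
```

```bash
python3 snap.py 7 scene side; python3 crop.py 7
```

```text
t 7.4 pos [0.4198 0.1909 0.0905] q [-1.000e-04  7.094e-01  7.048e-01  1.000e-04] F [ 0.28 -0.02 -0.72]
```

View pics/both7.png

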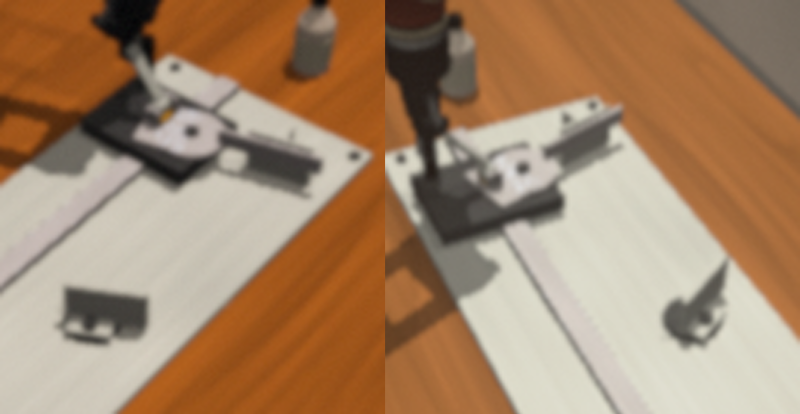

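Nearly there; small increments now.

Emit:
{"method": "carry_out", "body": {
  "moves": [
    [[0,0,0,0.03,0,0,-1],[0,0,0,0.03,0,0,-1],[0,0,0,0.0,0,0,-1],[0,0,0,0.0,0,0,-1]]
  ]
}}

```text
time: 7.83
tool_pos: [0.4198, 0.1932, 0.0905]
tool_rot: [-0.0, 0.709, 0.705, 0.0]
contact_force: [0.1, 0.4, -1.1]
gripper_width: -0.003
```

Emit:
{"method": "carry_out", "body": {
  "moves": [
    [[0,0,0,0.03,0,0,-1],[0,0,0,0.03,0,0,-1],[0,0,0,0.0,0,0,-1],[0,0,0,0.0,0,0,-1]]
  ]
}}

```text
time: 8.17
tool_pos: [0.4198, 0.1957, 0.0905]
tool_rot: [-0.0, 0.709, 0.705, 0.0]
contact_force: [0.4, 0.1, 0.5]
gripper_width: 0.001
```

Emit:
{"method": "carry_out", "body": {
  "moves": [
    [[0,0,0,0.03,0,0,-1],[0,0,0,0.03,0,0,-1],[0,0,0,0.0,0,0,-1],[0,0,0,0.0,0,0,-1]]
  ]
}}

```text
time: 8.5
tool_pos: [0.4199, 0.198, 0.0905]
tool_rot: [-0.0, 0.709, 0.705, 0.0]
contact_force: [0.3, -0.2, -0.6]
gripper_width: -0.003
```

Emit:
{"method": "carry_out", "body": {
  "moves": [
    [[0,0,0,0.03,0,0,-1],[0,0,0,0.03,0,0,-1],[0,0,0,0.0,0,0,-1],[0,0,0,0.0,0,0,-1]]
  ]
}}

```text
time: 8.83
tool_pos: [0.4199, 0.2005, 0.0905]
tool_rot: [-0.0, 0.709, 0.705, 0.0]
contact_force: [0.5, 0.2, 0.1]
gripper_width: -0.002
```

Emit:
{"method": "carry_out", "body": {
  "moves": [
    [[0,0,0,0.03,0,0,-1],[0,0,0,0.03,0,0,-1],[0,0,0,0.0,0,0,-1],[0,0,0,0.0,0,0,-1]]
  ]
}}

```text
time: 9.17
tool_pos: [0.4199, 0.2029, 0.0905]
tool_rot: [-0.0, 0.709, 0.705, 0.0]
contact_force: [0.4, -0.3, -0.3]
gripper_width: -0.005
```

```bash
python3 snap.py 8 scene side; python3 crop.py 8
python3 - <<'E'
import cv2
i=cv2.imread("pics/scene8.png")[150:220,250:340]
cv2.imwrite("pics/s8z.png",cv2.resize(i,None,fx=8,fy=8,interpolation=cv2.INTER_CUBIC))
E
```

```text
t 9.1667 pos [0.4199 0.2029 0.0905] q [-1.000e-04  7.094e-01  7.048e-01  1.000e-04] F [ 0.45 -0.32 -0.31]
```

View pics/s8z.png

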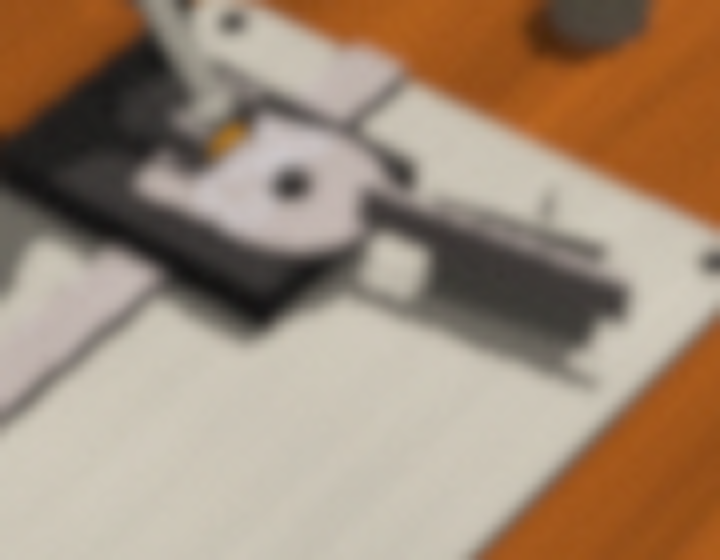

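View pics/side8c.png

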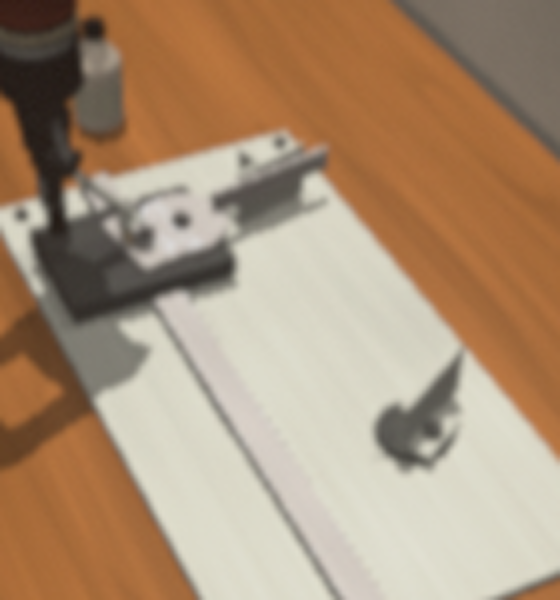

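Emit:
{"method": "carry_out", "body": {
  "moves": [
    [[0,0,0,0.03,0,0,-1],[0,0,0,0.03,0,0,-1],[0,0,0,0.0,0,0,-1],[0,0,0,0.0,0,0,-1]]
  ]
}}

```text
time: 9.6
tool_pos: [0.4199, 0.2053, 0.0905]
tool_rot: [-0.0, 0.709, 0.705, 0.0]
contact_force: [-0.6, -1.1, -0.4]
gripper_width: -0.003
```

Emit:
{"method": "carry_out", "body": {
  "moves": [
    [[0,0,0,0.03,0,0,-1],[0,0,0,0.03,0,0,-1],[0,0,0,0.0,0,0,-1],[0,0,0,0.0,0,0,-1]]
  ]
}}

```text
time: 9.93
tool_pos: [0.4199, 0.2077, 0.0905]
tool_rot: [-0.0, 0.709, 0.705, 0.0]
contact_force: [0.5, 0.4, 0.9]
gripper_width: -0.006
```

Emit:
{"method": "carry_out", "body": {
  "moves": [
    [[0,0,0,0.03,0,0,-1],[0,0,0,0.03,0,0,-1],[0,0,0,0.0,0,0,-1],[0,0,0,0.0,0,0,-1]]
  ]
}}

```text
time: 10.27
tool_pos: [0.4199, 0.2101, 0.0905]
tool_rot: [-0.0, 0.709, 0.705, 0.0]
contact_force: [0.0, -0.3, -0.4]
gripper_width: -0.001
```

Emit:
{"method": "carry_out", "body": {
  "moves": [
    [[0,0,0,0.03,0,0,-1],[0,0,0,0.03,0,0,-1],[0,0,0,0.0,0,0,-1],[0,0,0,0.0,0,0,-1]]
  ]
}}

```text
time: 10.6
tool_pos: [0.4199, 0.2125, 0.0905]
tool_rot: [-0.0, 0.709, 0.705, 0.0]
contact_force: [0.7, -0.4, -0.1]
gripper_width: -0.0
```

```bash
python3 snap.py 9 scene side; python3 crop.py 9
python3 - <<'E'
import cv2
i=cv2.imread("pics/scene9.png")[150:220,250:340]
cv2.imwrite("pics/s9z.png",cv2.resize(i,None,fx=8,fy=8,interpolation=cv2.INTER_CUBIC))
E
```

```text
t 10.6 pos [0.4199 0.2125 0.0905] q [-1.000e-04  7.094e-01  7.048e-01  1.000e-04] F [ 0.69 -0.45 -0.14]
```

View pics/s9z.png

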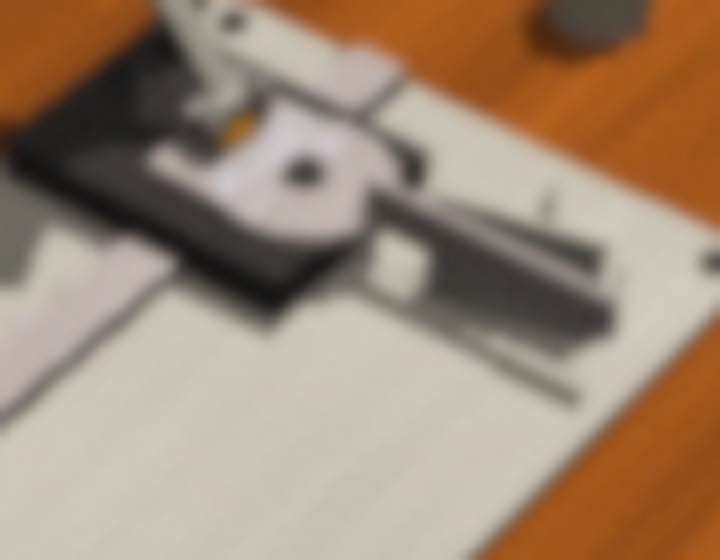

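Emit:
{"method": "carry_out", "body": {
  "moves": [
    [[0,0,0,-0.3,0,0,-1],[0,0,0,-0.2,0,-0.6,-1],[0,0,0,0,0,-0.9,-1],[0,0,0,-0.3,0.8,-0.5,-1],[0,0,0,-0.3,0.9,0,-1],[0,0,0,-0.4,0.9,0,-1],[0,0,0,-0.4,0.9,0,-1],[0,0,0,-0.4,0.9,0,-1]]
  ]
}}

```text
time: 11.37
tool_pos: [0.5968, 0.1174, 0.1707]
tool_rot: [0.0, 0.71, 0.705, 0.0]
contact_force: [0.8, 0.6, 0.9]
gripper_width: -0.004
```

Emit:
{"method": "carry_out", "body": {
  "moves": [
    [[0,0,0,0,0.9,0,-1],[0,0,0,0,0.55,0,-1],[0,0,0,0,0,0,-1],[0,0,0,0,0,0,-1]]
  ]
}}

```text
time: 11.7
tool_pos: [0.6536, 0.1177, 0.1698]
tool_rot: [-0.0, 0.71, 0.704, -0.001]
contact_force: [-0.5, 0.2, -0.1]
gripper_width: 0.001
```

```bash
python3 snap.py 10 scene side wrist; python3 crop.py 10
```

```text
t 11.7 pos [0.6536 0.1177 0.1698] q [-5.000e-04  7.098e-01  7.044e-01 -6.000e-04] F [-0.47  0.24 -0.11]
```

View pics/wrist10.png

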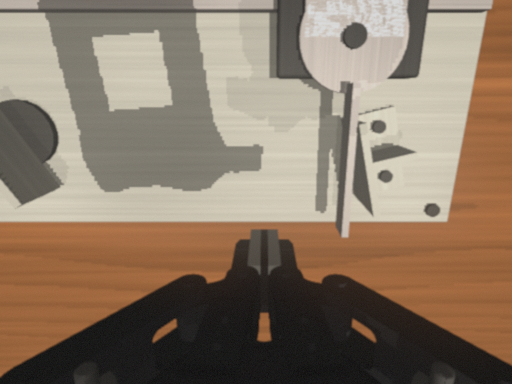

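View pics/both10.png

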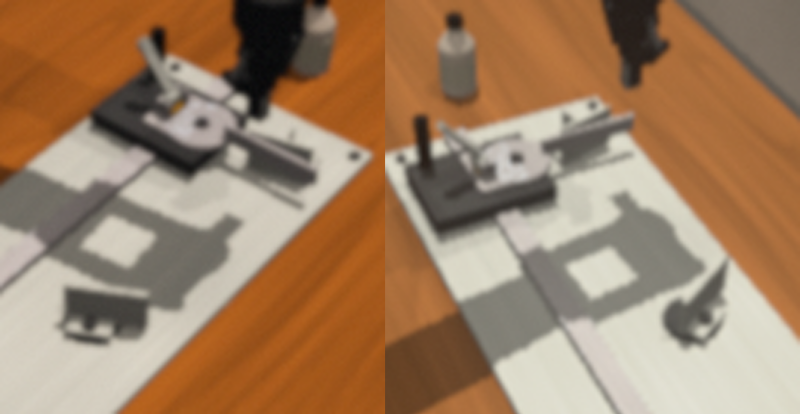

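Run:
```python
import cv2
i=cv2.imread("pics/wrist10.png")[70:250,300:430]
cv2.imwrite("pics/w10c.png",cv2.resize(i,None,fx=4.4,fy=4.4*0.75,interpolation=cv2.INTER_CUBIC))
```

```text
(no output)
```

View pics/w10c.png

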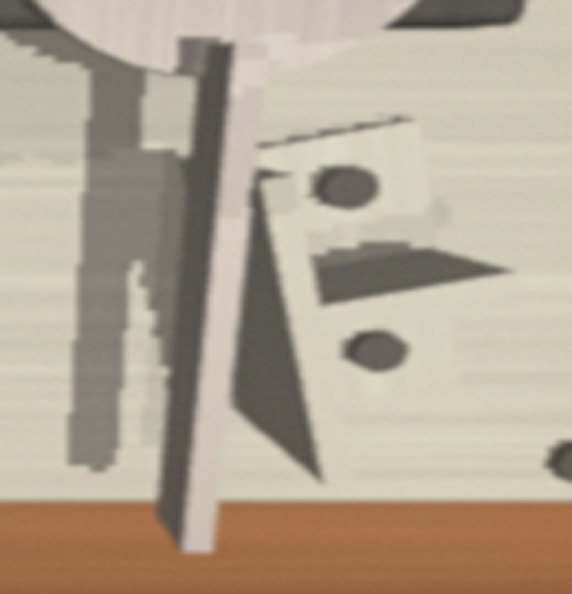

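Run:
```python
from h import *
W=np.load("pics/wrist10.npz")
w=lambda p:(np.array(p)+.5)/[4.4,3.3]-.5+[300,70]
L={}
for k,a,b,z in [('sample',(256,185),(322,482),.07),('bladeR',(253,200),(217,550),.066),('bladeL',(232,45),(182,550),.066)]:
    p,q=onz(W,w(a),z),onz(W,w(b),z);d=q-p;print(k,p.round(4),q.round(4),np.arctan2(d[1],d[0]).round(3),np.linalg.norm(d).round(4))
print('pivot',onz(W,(355,36),.05).round(4))
```

```text
sample [0.6014 0.1904 0.07  ] [0.6771 0.2094 0.07  ] 0.246 0.078
bladeR [0.6054 0.1914 0.066 ] [0.6982 0.1917 0.066 ] 0.004 0.0928
bladeL [0.5699 0.1848 0.066 ] [0.6981 0.1847 0.066 ] -0.001 0.1282
pivot [0.5346 0.1886 0.05  ]
```

Emit:
{"method": "carry_out", "body": {
  "moves": [
    [[0,0,0,0.3,0,0.6,-1],[0,0,0,0.3,0,0.6,-1],[0,0,0,0.2,0,0.6,-1],[0,0,0,0.1,0,0.6,-1],[0,0,0,0,0,0.6,-1],[0,0,0,0,0,0,-1],[0,0,0,0,0,0,-1],[0,0,0,0,0,0,-1]]
  ]
}}

```text
time: 12.52
tool_pos: [0.654, 0.1549, 0.0524]
tool_rot: [0.001, 0.709, 0.705, 0.001]
contact_force: [1.2, -0.2, 1.1]
gripper_width: -0.001
```

Emit:
{"method": "carry_out", "body": {
  "moves": [
    [[0,0,0,0.06,0,0,-1],[0,0,0,0.06,0,0,-1],[0,0,0,0.06,0,0,-1],[0,0,0,0,0,0,-1]]
  ]
}}

```text
time: 12.85
tool_pos: [0.6543, 0.1625, 0.0518]
tool_rot: [0.001, 0.709, 0.705, 0.001]
contact_force: [0.4, -0.9, 0.7]
gripper_width: 0.002
```

Emit:
{"method": "carry_out", "body": {
  "moves": [
    [[0,0,0,0.04,0,0,-1],[0,0,0,0.04,0,0,-1],[0,0,0,0,0,0,-1],[0,0,0,0,0,0,-1]]
  ]
}}

```text
time: 13.18
tool_pos: [0.6536, 0.1652, 0.0504]
tool_rot: [-0.0, 0.709, 0.705, -0.0]
contact_force: [0.1, 1.6, 0.1]
gripper_width: 0.002
```

Emit:
{"method": "carry_out", "body": {
  "moves": [
    [[0,0,0,0.04,0,0,-1],[0,0,0,0.04,0,0,-1],[0,0,0,0.02,0,0,-1],[0,0,0,0,0,0,-1]]
  ]
}}

```text
time: 13.52
tool_pos: [0.6536, 0.1694, 0.0505]
tool_rot: [-0.0, 0.709, 0.705, 0.0]
contact_force: [-0.8, -0.4, 0.3]
gripper_width: 0.003
```

Emit:
{"method": "carry_out", "body": {
  "moves": [
    [[0,0,0,0.04,0,0,-1],[0,0,0,0.04,0,0,-1],[0,0,0,0.02,0,0,-1],[0,0,0,0,0,0,-1]]
  ]
}}

```text
time: 13.85
tool_pos: [0.6537, 0.1731, 0.0505]
tool_rot: [0.0, 0.709, 0.705, -0.0]
contact_force: [0.9, -0.9, -0.0]
gripper_width: 0.001
```

Emit:
{"method": "carry_out", "body": {
  "moves": [
    [[0,0,0,0.03,0,0,-1],[0,0,0,0.03,0,0,-1],[0,0,0,0,0,0,-1],[0,0,0,0,0,0,-1]]
  ]
}}

```text
time: 14.18
tool_pos: [0.6537, 0.1756, 0.0505]
tool_rot: [-0.0, 0.709, 0.705, 0.0]
contact_force: [-0.1, -0.9, 0.2]
gripper_width: 0.002
```

```bash
python3 snap.py 11 scene side wrist; python3 crop.py 11
```

```text
t 14.1833 pos [0.6537 0.1756 0.0505] q [-1.000e-04  7.095e-01  7.047e-01  0.000e+00] F [-0.11 -0.91  0.15]
```

View pics/wrist11.png

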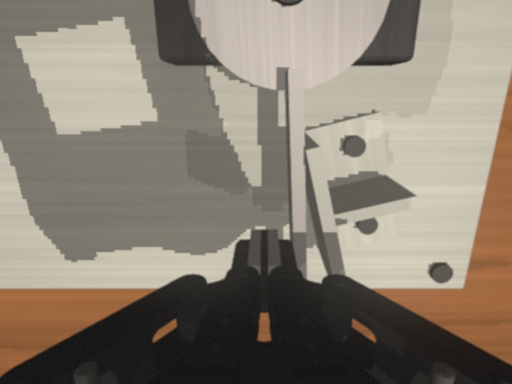

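View pics/both11.png

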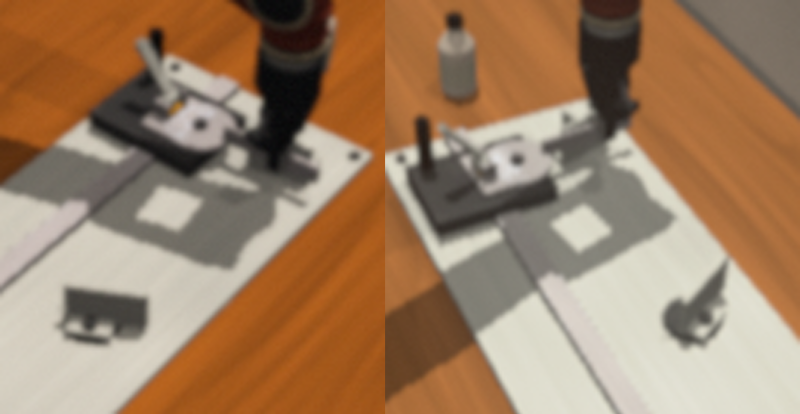

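Emit:
{"method": "carry_out", "body": {
  "moves": [
    [[0,0,0,0.04,0,0,-1],[0,0,0,0.04,0,0,-1],[0,0,0,0.02,0,0,-1],[0,0,0,0,0,0,-1]]
  ]
}}

```text
time: 14.67
tool_pos: [0.6534, 0.1798, 0.0503]
tool_rot: [-0.0, 0.709, 0.705, -0.0]
contact_force: [-0.6, -1.5, 0.3]
gripper_width: -0.002
```

Emit:
{"method": "carry_out", "body": {
  "moves": [
    [[0,0,0,0.03,0,0,-1],[0,0,0,0.03,0,0,-1],[0,0,0,0,0,0,-1],[0,0,0,0,0,0,-1]]
  ]
}}

```text
time: 15.0
tool_pos: [0.6535, 0.182, 0.0502]
tool_rot: [-0.0, 0.709, 0.705, -0.0]
contact_force: [-1.5, -2.8, 0.1]
gripper_width: -0.003
```

Emit:
{"method": "carry_out", "body": {
  "moves": [
    [[0,0,0,0.03,0,0,-1],[0,0,0,0.03,0,0,-1],[0,0,0,0,0,0,-1],[0,0,0,0,0,0,-1]]
  ]
}}

```text
time: 15.33
tool_pos: [0.6534, 0.184, 0.0502]
tool_rot: [-0.0, 0.709, 0.705, -0.001]
contact_force: [-2.2, -4.2, -0.2]
gripper_width: -0.002
```

```bash
python3 snap.py 12 wrist
```

```text
t 15.3333 pos [0.6534 0.184  0.0502] q [-1.000e-04  7.094e-01  7.048e-01 -6.000e-04] F [-2.22 -4.19 -0.22]
```

View pics/wrist12.png

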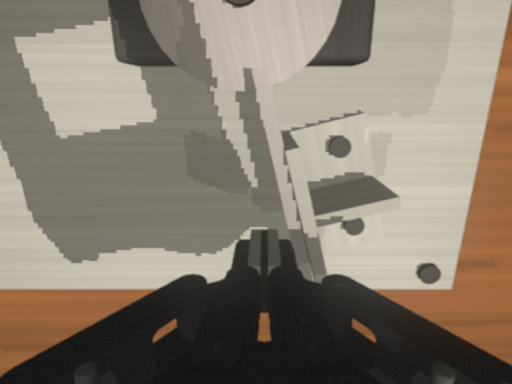

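Emit:
{"method": "carry_out", "body": {
  "moves": [
    [[0,0,0,0.03,0,0,-1],[0,0,0,0,0,0,-1],[0,0,0,0,0,0,-1]]
  ]
}}

```text
time: 15.63
tool_pos: [0.6532, 0.1847, 0.0501]
tool_rot: [0.0, 0.709, 0.705, -0.001]
contact_force: [-2.1, -6.9, 0.3]
gripper_width: -0.001
```

Emit:
{"method": "carry_out", "body": {
  "moves": [
    [[0,0,0,0.03,0,0,-1],[0,0,0,0,0,0,-1],[0,0,0,0,0,0,-1]]
  ]
}}

```text
time: 15.88
tool_pos: [0.6532, 0.1849, 0.0501]
tool_rot: [0.001, 0.709, 0.705, -0.002]
contact_force: [-3.0, -9.3, 1.3]
gripper_width: -0.002
```

```bash
python3 snap.py 13 wrist
python3 - <<'E'
import cv2
i=cv2.imread("pics/wrist13.png")[60:290,220:420]
cv2.imwrite("pics/w13c.png",cv2.resize(i,None,fx=2.6,fy=2.6,interpolation=cv2.INTER_CUBIC))
E
```

```text
t 15.8833 pos [0.6532 0.1849 0.0501] q [ 6.000e-04  7.094e-01  7.048e-01 -2.100e-03] F [-2.97 -9.28  1.35]
```

View pics/w13c.png

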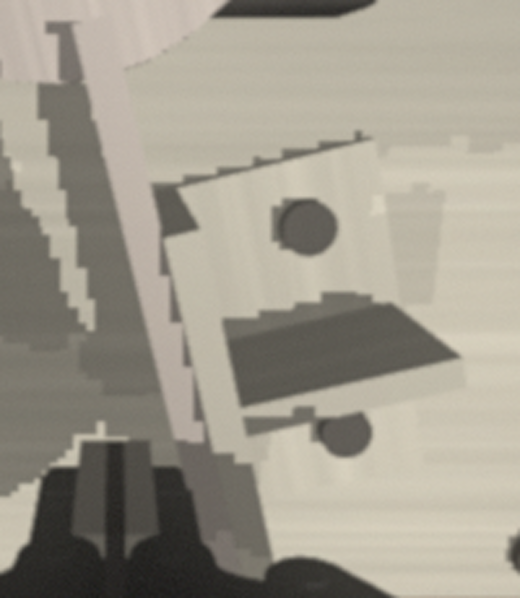

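Emit:
{"method": "carry_out", "body": {
  "moves": [
    [[0,0,0,0.01,0,0,-1],[0,0,0,0,0,0,-1],[0,0,0,0,0,0,-1],[0,0,0,0,0,0,-1],[0,0,0,0,0,0,-1]]
  ]
}}

```text
time: 16.35
tool_pos: [0.6531, 0.1849, 0.05]
tool_rot: [0.001, 0.709, 0.705, -0.002]
contact_force: [-3.7, -10.9, 0.4]
gripper_width: -0.0
```

```bash
python3 snap.py 14 wrist scene side; python3 crop.py 14
```

```text
t 16.35 pos [0.6531 0.1849 0.05  ] q [ 7.000e-04  7.094e-01  7.048e-01 -2.300e-03] F [ -3.66 -10.85   0.43]
```

Emit:
{"method": "carry_out", "body": {
  "moves": [
    [[0,0,0,-0.05,0,0,-1],[0,0,0,-0.05,0,0,-1],[0,0,0,-0.2,0,0,-1],[0,0,0,-0.4,0,0,-1],[0,0,0,-0.4,0,0,-1],[0,0,0,-0.3,0,-0.8,-1],[0,0,0,0,0,-0.8,-1],[0,0,0,0,0,-0.8,-1]]
  ]
}}

```text
time: 17.17
tool_pos: [0.6529, 0.1289, 0.1468]
tool_rot: [-0.001, 0.71, 0.704, -0.001]
contact_force: [1.1, -0.3, -0.4]
gripper_width: -0.0
```

Emit:
{"method": "carry_out", "body": {
  "moves": [
    [[0,0,0,0,0,-0.8,-1],[0,0,0,0,0,0,-1],[0,0,0,0,0,0,-1],[0,0,0,0,0,0,-1]]
  ]
}}

```text
time: 17.5
tool_pos: [0.6532, 0.1301, 0.1782]
tool_rot: [-0.0, 0.71, 0.704, -0.0]
contact_force: [-0.2, -1.2, -0.7]
gripper_width: -0.002
```

```bash
python3 snap.py 15 wrist scene side; python3 crop.py 15
python3 - <<'E'
import cv2
i=cv2.imread("pics/wrist15.png")[0:230,280:480]
cv2.imwrite("pics/w15c.png",cv2.resize(i,None,fx=2.6,fy=2.6,interpolation=cv2.INTER_CUBIC))
E
```

```text
t 17.5 pos [0.6532 0.1301 0.1782] q [-1.000e-04  7.098e-01  7.044e-01 -0.000e+00] F [-0.23 -1.17 -0.68]
```

View pics/wrist15.png

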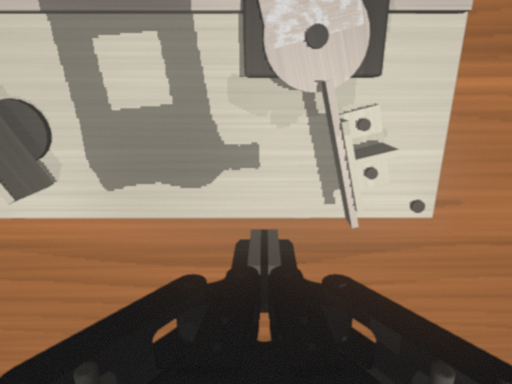

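View pics/w15c.png

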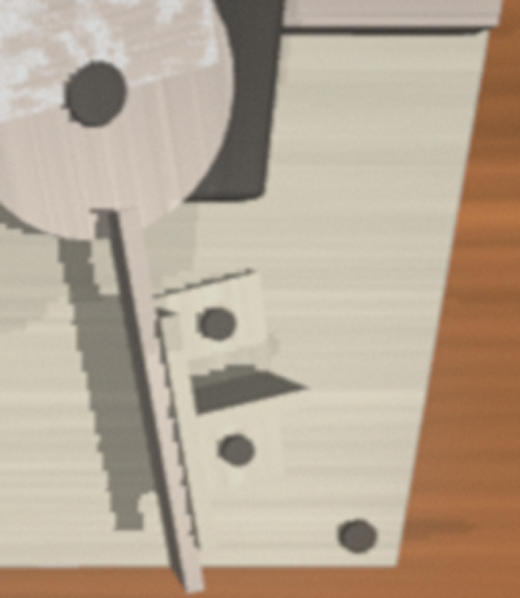

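```bash
python3 - <<'E'
from h import *
W=np.load("pics/wrist15.npz")
w=lambda p:(np.array(p)+.5)/2.6-.5+[280,0]
print('pivot',onz(W,(317,36),.048).round(4))
for k,a,b,z in [('bladeL',(113,212),(188,590),.066),('bladeR',(134,212),(203,585),.066)]:
    p,q=onz(W,w(a),z),onz(W,w(b),z);d=q-p;print(k,p.round(4),q.round(4),np.arctan2(d[1],d[0]).round(3),np.linalg.norm(d).round(4))
E
python3 - <<'E'
import cv2
a=cv2.imread("pics/both15.png");print(a.shape)
E
```

```text
pivot [0.5326 0.1731 0.048 ]
bladeL [0.5678 0.1765 0.066 ] [0.6925 0.2088 0.066 ] 0.253 0.1288
bladeR [0.5678 0.1829 0.066 ] [0.6906 0.2139 0.066 ] 0.247 0.1266
(414, 800, 3)
```

View pics/both15.png

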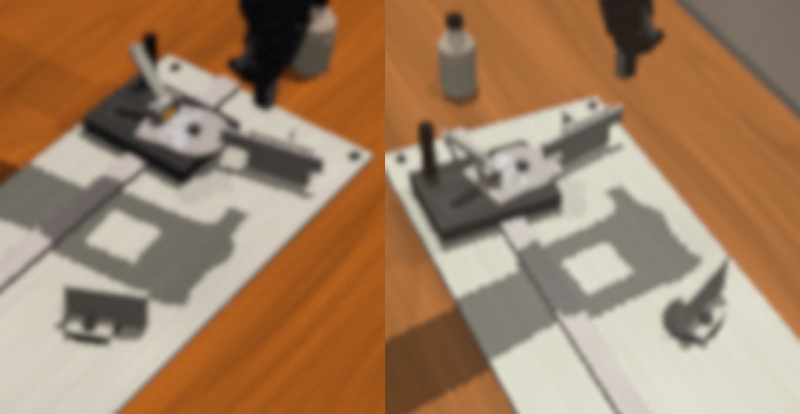

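Run:
```python
from plant import state
print(state()["joint_pos"].round(3))
```

```text
[ 0.086  0.185  1.562 -0.     1.398 -1.478]
```

Emit:
{"method": "carry_out", "body": {
  "moves": [
    [[0,0,1,0,0,0,-1],[0,0,1,0,0,0,-1],[0,0,1,0,0,0,-1],[0,0,1,0,0,0,-1],[0,0,1,0,0,0,-1],[0,0,1,0,0,0,-1],[0,0,1,0,0,0,-1],[0,0,1,0,0,0,-1]]
  ]
}}

```text
time: 18.32
tool_pos: [0.6526, 0.131, 0.1765]
tool_rot: [-0.001, 0.909, 0.418, -0.001]
contact_force: [0.6, 0.3, -0.8]
gripper_width: 0.002
```

Emit:
{"method": "carry_out", "body": {
  "moves": [
    [[0,0,1,0,0,0,-1],[0,0,1,0,0,0,-1],[0,0,1,0,0,0,-1],[0,0,1,0,0,0,-1],[0,0,1,0,0,0,-1],[0,0,1,0,0,0,-1],[0,0,1,0,0,0,-1],[0,0,1,0,0,0,-1]]
  ]
}}

```text
time: 18.98
tool_pos: [0.6525, 0.131, 0.1765]
tool_rot: [-0.0, 0.997, 0.082, -0.002]
contact_force: [0.5, -0.3, 0.2]
gripper_width: -0.0
```

Emit:
{"method": "carry_out", "body": {
  "moves": [
    [[0,0,1,0,0,0,-1],[0,0,1,0,0,0,-1],[0,0,0,-0.8,-0.2,0,-1],[0,0,0,-0.8,-0.2,0,-1],[0,0,0,-0.8,-0.2,0,-1],[0,0,0,-0.8,-0.2,0,-1],[0,0,0,0,0,0,-1],[0,0,0,0,0,0,-1]]
  ]
}}

```text
time: 19.65
tool_pos: [0.5237, 0.1642, 0.1768]
tool_rot: [0.0, 1.0, -0.003, -0.001]
contact_force: [0.4, 0.1, 0.1]
gripper_width: 0.0
```

```bash
python3 snap.py 16 wrist scene side; python3 crop.py 16
```

```text
t 19.65 pos [0.5237 0.1642 0.1768] q [ 3.0e-04  1.0e+00 -2.6e-03 -1.2e-03] F [0.35 0.07 0.1 ]
```

View pics/wrist16.png

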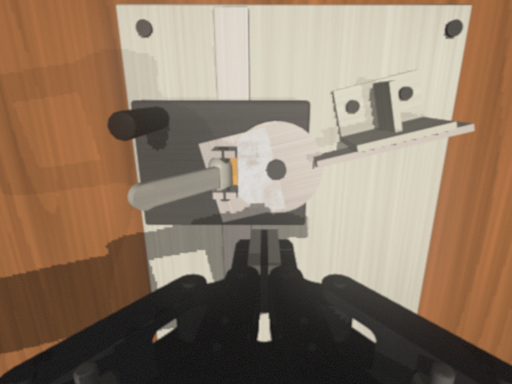

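Run:
```python
from h import *
W=np.load("pics/wrist16.npz")
print('pivot',onz(W,(276,170),.048).round(4),'post',onz(W,(122.5,124),.115).round(4),'tip',onz(W,(150,194),.124).round(4),'axle',onz(W,(222,175),.067).round(4))
```

```text
pivot [0.5331 0.1718 0.048 ] post [0.4297 0.2198 0.115 ] tip [0.4457 0.1743 0.124 ] axle [0.4864 0.1723 0.067 ]
```

Emit:
{"method": "carry_out", "body": {
  "moves": [
    [[0,0,0,-0.8,-0.22,0.2,-1],[0,0,0,-0.85,0,0.4,-1],[0,0,0,0,0,0.3,-1],[0,0,0,0,0,0,-1],[0,0,0,0,0,0,-1]]
  ]
}}

```text
time: 20.22
tool_pos: [0.4605, 0.1729, 0.1423]
tool_rot: [0.0, 1.0, -0.004, -0.0]
contact_force: [0.7, -0.1, 0.2]
gripper_width: 0.0
```

```bash
python3 snap.py 17 wrist scene side; python3 crop.py 17
```

```text
t 20.2167 pos [0.4605 0.1729 0.1423] q [ 1.0e-04  1.0e+00 -3.6e-03 -2.0e-04] F [ 0.71 -0.1   0.21]
```

View pics/wrist17.png

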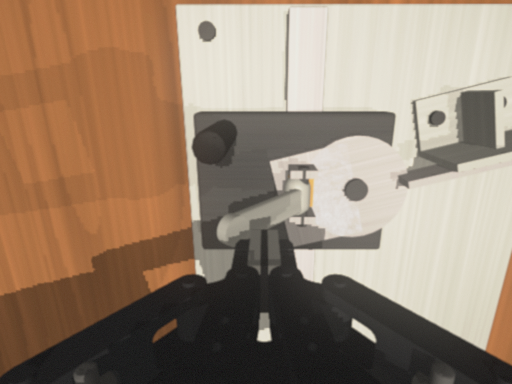

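View pics/both17.png

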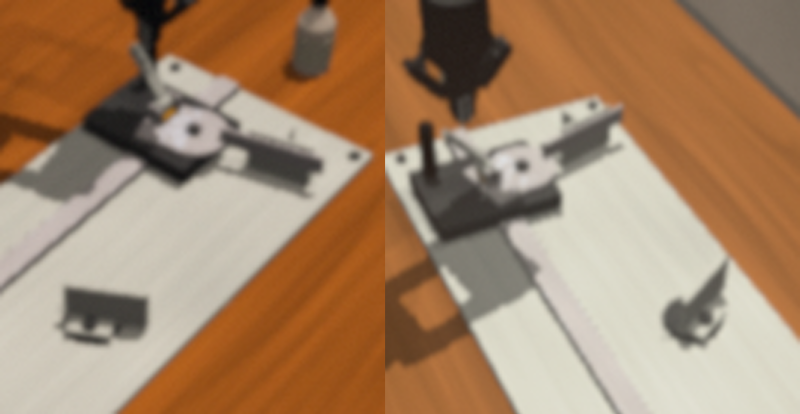

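Emit:
{"method": "carry_out", "body": {
  "moves": [
    [[0,0,0,-0.05,0,0.1,-1],[0,0,0,-0.05,0,0.1,-1],[0,0,0,0,0,0.1,-1],[0,0,0,0,0,0.1,-1],[0,0,0,-0.05,0,0.1,-1],[0,0,0,-0.05,0,0.1,-1],[0,0,0,0,0,0,-1]]
  ]
}}

```text
time: 20.95
tool_pos: [0.4513, 0.1733, 0.1179]
tool_rot: [-0.0, 1.0, -0.003, -0.0]
contact_force: [-0.3, -0.2, 1.4]
gripper_width: 0.001
```

Emit:
{"method": "carry_out", "body": {
  "moves": [
    [[0,0,0,-0.07,0,0.1,-1],[0,0,0,-0.07,0,0.1,-1],[0,0,0,-0.07,0,0.1,-1],[0,0,0,-0.05,0,0.1,-1],[0,0,0,0,0,0,-1]]
  ]
}}

```text
time: 21.37
tool_pos: [0.4405, 0.1734, 0.1019]
tool_rot: [-0.0, 1.0, -0.003, -0.0]
contact_force: [0.5, 0.9, 1.6]
gripper_width: -0.001
```

Emit:
{"method": "carry_out", "body": {
  "moves": [
    [[0,0,0,-0.05,0,0.1,-1],[0,0,0,-0.05,0,0.1,-1],[0,0,0,-0.04,0,0.1,-1],[0,0,0,-0.03,0,0.1,-1],[0,0,0,0,0,0,-1]]
  ]
}}

```text
time: 21.78
tool_pos: [0.4334, 0.1732, 0.0853]
tool_rot: [0.0, 1.0, -0.003, -0.001]
contact_force: [-0.8, -0.4, -0.3]
gripper_width: 0.002
```

```bash
python3 snap.py 18 wrist scene side; python3 crop.py 18
```

```text
t 21.7833 pos [0.4334 0.1732 0.0853] q [ 2.0e-04  1.0e+00 -3.3e-03 -1.0e-03] F [-0.83 -0.38 -0.34]
```

View pics/wrist18.png

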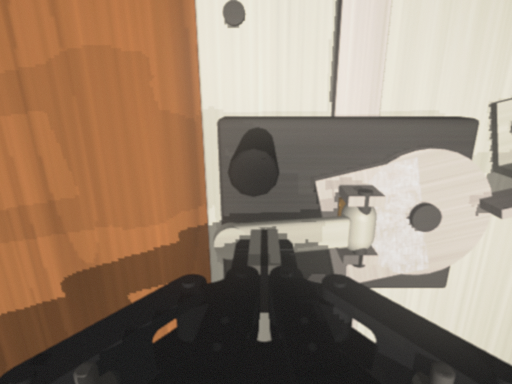

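View pics/both18.png

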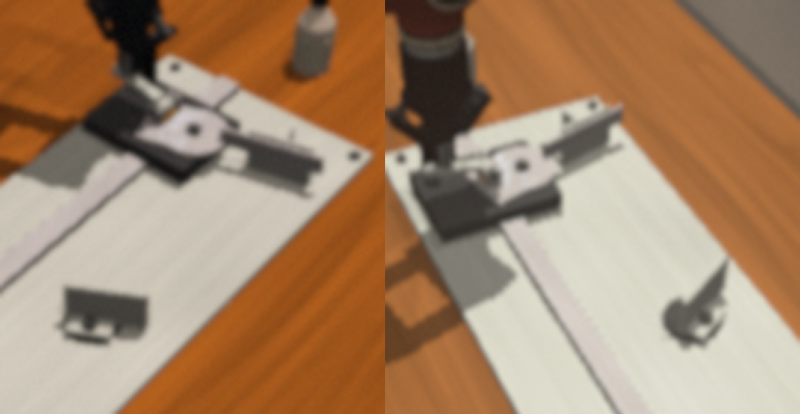

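Emit:
{"method": "carry_out", "body": {
  "moves": [
    [[0,0,0,-0.02,0,0.06,-1],[0,0,0,0,0,0.06,-1],[0,0,0,0,0,0.06,-1],[0,0,0,0,0,0,-1]]
  ]
}}

```text
time: 22.27
tool_pos: [0.4334, 0.1733, 0.0789]
tool_rot: [0.0, 1.0, -0.003, -0.0]
contact_force: [0.1, -0.8, 0.7]
gripper_width: 0.004
```

Emit:
{"method": "carry_out", "body": {
  "moves": [
    [[0,0,0,0,0,0.05,-1],[0,0,0,0,0,0.05,-1],[0,0,0,0,0,0,-1],[0,0,0,0,0,0,-1]]
  ]
}}

```text
time: 22.6
tool_pos: [0.4336, 0.1733, 0.075]
tool_rot: [0.0, 1.0, -0.003, -0.0]
contact_force: [-0.6, -0.1, -0.3]
gripper_width: -0.002
```

Emit:
{"method": "carry_out", "body": {
  "moves": [
    [[0,0,0,0,0,0.05,-1],[0,0,0,0,0,0,-1],[0,0,0,0,0,0,-1]]
  ]
}}

```text
time: 22.85
tool_pos: [0.4336, 0.1734, 0.0734]
tool_rot: [0.0, 1.0, -0.003, -0.0]
contact_force: [-1.4, 0.4, 1.9]
gripper_width: 0.002
```

Emit:
{"method": "carry_out", "body": {
  "moves": [
    [[0,0,0,0,0,0.03,-1],[0,0,0,0,0,0.03,-1],[0,0,0,0,0,0,-1],[0,0,0,0,0,0,-1]]
  ]
}}

```text
time: 23.18
tool_pos: [0.434, 0.1734, 0.071]
tool_rot: [-0.0, 1.0, -0.003, 0.0]
contact_force: [-1.2, -0.7, 3.8]
gripper_width: 0.002
```

Emit:
{"method": "carry_out", "body": {
  "moves": [
    [[0,0,0,0,0,0.03,-1],[0,0,0,0,0,0,-1],[0,0,0,0,0,0,-1]]
  ]
}}

```text
time: 23.43
tool_pos: [0.4342, 0.1735, 0.0706]
tool_rot: [-0.0, 1.0, -0.003, 0.0]
contact_force: [-3.9, -0.2, 6.9]
gripper_width: 0.001
```

```bash
python3 snap.py 19 wrist scene side; python3 crop.py 19;  python3 - <<'E'
import cv2
i=cv2.imread("pics/side19.png")[140:220,180:280]
cv2.imwrite("pics/d19z.png",cv2.resize(i,None,fx=7,fy=7,interpolation=cv2.INTER_CUBIC))
E
```

```text
t 23.4333 pos [0.4342 0.1735 0.0706] q [-1.0e-04  1.0e+00 -3.3e-03  3.0e-04] F [-3.89 -0.16  6.94]
```

View pics/wrist19.png

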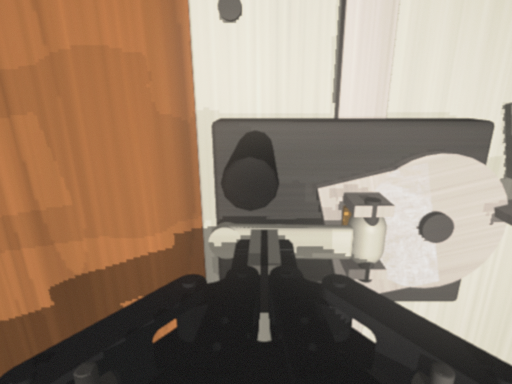

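View pics/d19z.png

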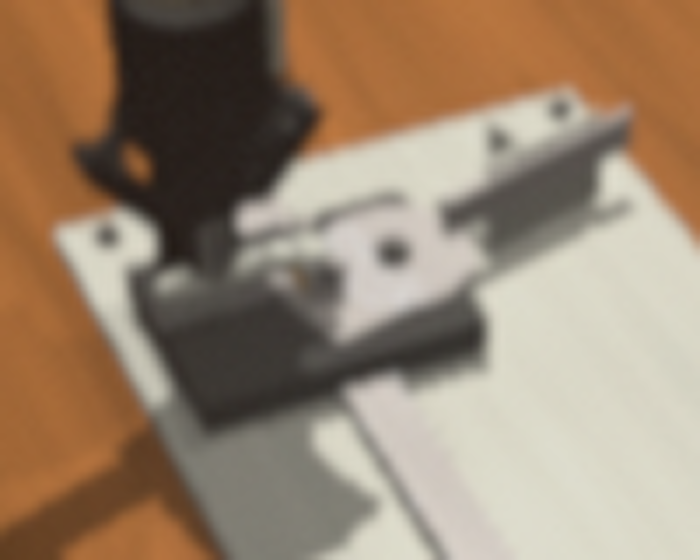

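Emit:
{"method": "carry_out", "body": {
  "moves": [
    [[0,0,0,0,0,0.03,-1],[0,0,0,0,0,0,-1],[0,0,0,0,0,0,-1]]
  ]
}}

```text
time: 23.83
tool_pos: [0.4343, 0.1736, 0.0703]
tool_rot: [-0.0, 1.0, -0.003, 0.0]
contact_force: [-5.3, -0.2, 11.7]
gripper_width: -0.002
```

Emit:
{"method": "carry_out", "body": {
  "moves": [
    [[0,0,0,0,0,-0.2,-1],[0,0,0,0,0,-0.7,-1],[0,0,0,0,0,-0.9,-1],[0,0,0,0,0,-0.9,-1],[0,0,0,-0.1,-0.7,0,-1],[0,0,0,0,-0.7,0,-1],[0,0,0,0,-0.7,0,-1],[0,0,0,0,0,0,-1]]
  ]
}}

```text
time: 24.5
tool_pos: [0.43, 0.2606, 0.1767]
tool_rot: [-0.001, 1.0, -0.002, 0.0]
contact_force: [-0.0, -0.6, -1.8]
gripper_width: -0.003
```

```bash
python3 snap.py 20 wrist scene side; python3 crop.py 20
```

```text
t 24.5 pos [0.43   0.2606 0.1767] q [-1.0e-03  1.0e+00 -1.7e-03  2.0e-04] F [-0.04 -0.59 -1.79]
```

View pics/wrist20.png

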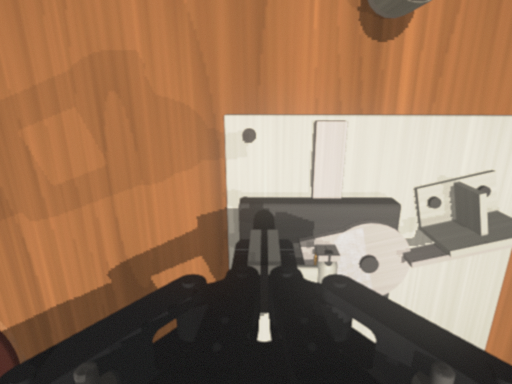

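View pics/both20.png

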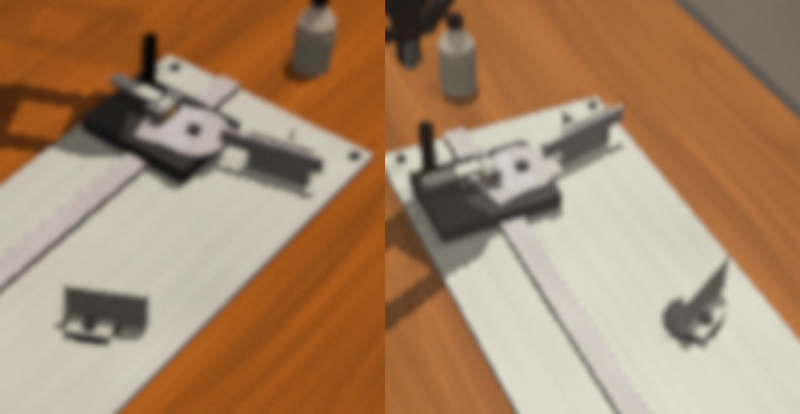

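Emit:
{"method": "carry_out", "body": {
  "moves": [
    [[0,0,0,-0.05,0,0.7,-1],[0,0,0,0,0,0.75,-1],[0,0,0,0,0,0.75,-1],[0,0,0,0,0,0,-1],[0,0,0,0,0.1,0,-1],[0,0,0,0,0.15,0,-1],[0,0,0,0,0.15,0,-1],[0,0,0,0,0.2,0,-1]]
  ]
}}

```text
time: 25.32
tool_pos: [0.4298, 0.2337, 0.0911]
tool_rot: [-0.001, 1.0, -0.003, 0.002]
contact_force: [0.6, 0.4, 0.3]
gripper_width: 0.004
```

Emit:
{"method": "carry_out", "body": {
  "moves": [
    [[0,0,0,0,0.25,0,-1],[0,0,0,0,0.25,0,-1],[0,0,0,0,0.25,0,-1],[0,0,0,0,0.25,0,-1],[0,0,0,0,0.25,0,-1],[0,0,0,0,0.25,0,-1],[0,0,0,0,0.2,0,-1],[0,0,0,0,0.15,0,-1]]
  ]
}}

```text
time: 25.98
tool_pos: [0.4273, 0.1582, 0.0882]
tool_rot: [0.0, 1.0, -0.004, -0.0]
contact_force: [-0.5, 0.6, 0.4]
gripper_width: -0.001
```

```bash
python3 snap.py 21 wrist scene side; python3 crop.py 21
```

```text
t 25.9833 pos [0.4273 0.1582 0.0882] q [ 3.0e-04  1.0e+00 -3.6e-03 -4.0e-04] F [-0.48  0.63  0.37]
```

View pics/both21.png

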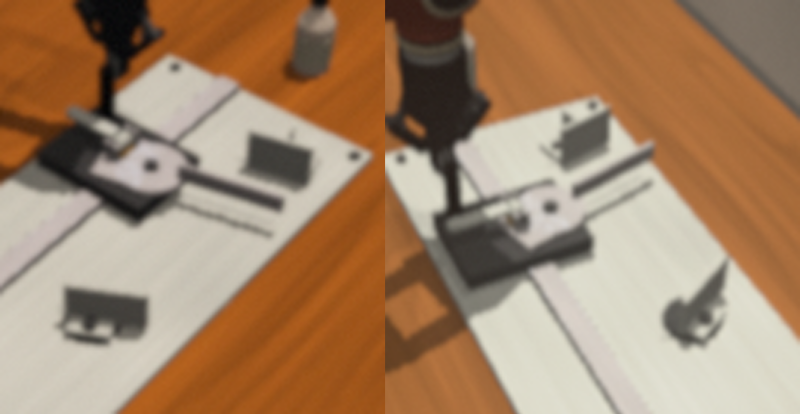

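Emit:
{"method": "carry_out", "body": {
  "moves": [
    [[0,0,0,0,0.2,0,-1],[0,0,0,0,0.25,0,-1],[0,0,0,0,0.25,0,-1],[0,0,0,0,0.25,0,-1],[0,0,0,0,0.25,0,-1],[0,0,0,0,0.25,0,-1],[0,0,0,0,0.25,0,-1],[0,0,0,0,0.25,0,-1]]
  ]
}}

```text
time: 26.8
tool_pos: [0.427, 0.0803, 0.0885]
tool_rot: [0.0, 1.0, -0.003, -0.0]
contact_force: [-0.3, 0.7, -0.6]
gripper_width: -0.002
```

Emit:
{"method": "carry_out", "body": {
  "moves": [
    [[0,0,0,0,0.25,0,-1],[0,0,0,0,0.22,0,-1],[0,0,0,0,0.19,0,-1],[0,0,0,0,0.16,0,-1],[0,0,0,0,0.13,0,-1],[0,0,0,0,0.1,0,-1],[0,0,0,0,0.07,0,-1],[0,0,0,0,0.03,0,-1]]
  ]
}}

```text
time: 27.47
tool_pos: [0.4268, 0.0351, 0.0885]
tool_rot: [0.0, 1.0, -0.003, -0.0]
contact_force: [-0.4, -0.0, 1.0]
gripper_width: -0.0
```

```bash
python3 snap.py 22 wrist scene side; python3 crop.py 22
```

```text
t 27.4667 pos [0.4268 0.0351 0.0885] q [ 1.0e-04  1.0e+00 -3.4e-03 -0.0e+00] F [-0.38 -0.    0.96]
```

View pics/both22.png

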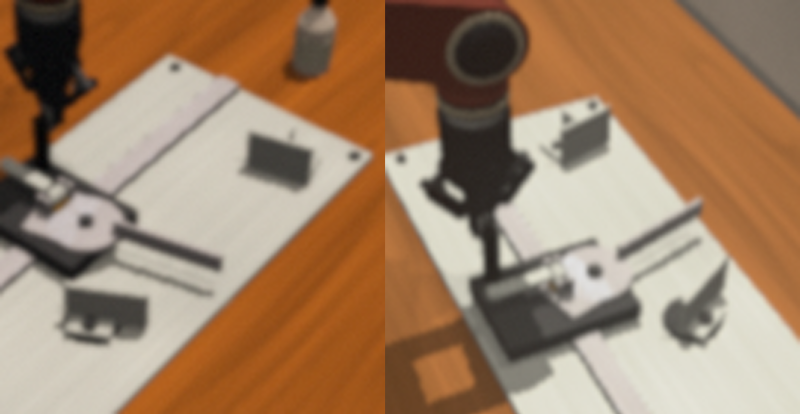

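View pics/wrist22.png

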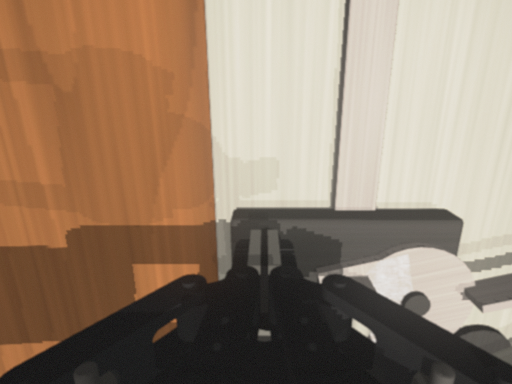

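Emit:
{"method": "carry_out", "body": {
  "moves": [
    [[0,0,0,0,0.1,0,-1],[0,0,0,0,0.15,0,-1],[0,0,0,0,0.2,0,-1],[0,0,0,0,0.2,0,-1],[0,0,0,0,0.2,0,-1],[0,0,0,0,0.15,0,-1],[0,0,0,0,0.1,0,-1],[0,0,0,0,0.06,0,-1]]
  ]
}}

```text
time: 28.28
tool_pos: [0.4265, -0.0119, 0.0886]
tool_rot: [0.0, 1.0, -0.004, 0.0]
contact_force: [-0.4, -0.5, 0.2]
gripper_width: 0.001
```

```bash
sed -i 's/(220,130,350,270)/(190,150,320,290)/; s/(190,120,330,270)/(200,140,340,290)/' crop.py; python3 snap.py 23 scene side; python3 crop.py 23
```

```text
t 28.2833 pos [ 0.4265 -0.0119  0.0886] q [ 2.0e-04  1.0e+00 -3.8e-03  0.0e+00] F [-0.36 -0.5   0.23]
```

View pics/both23.png

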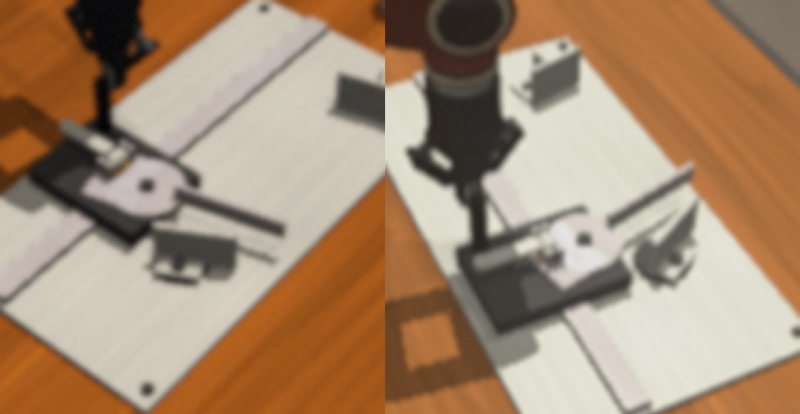

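Emit:
{"method": "carry_out", "body": {
  "moves": [
    [[0,0,0,0,0.06,0,-1],[0,0,0,0,0.1,0,-1],[0,0,0,0,0.1,0,-1],[0,0,0,0,0.1,0,-1],[0,0,0,0,0.1,0,-1],[0,0,0,0,0.08,0,-1],[0,0,0,0,0.05,0,-1],[0,0,0,0,0.05,0,-1]]
  ]
}}

```text
time: 29.05
tool_pos: [0.4263, -0.0368, 0.0885]
tool_rot: [-0.0, 1.0, -0.003, 0.0]
contact_force: [-0.0, 0.2, -0.7]
gripper_width: 0.001
```

Emit:
{"method": "carry_out", "body": {
  "moves": [
    [[0,0,0,0,0.05,0,-1],[0,0,0,0,0.05,0,-1],[0,0,0,0,0.05,0,-1],[0,0,0,0,0.05,0,-1],[0,0,0,0,0.05,0,-1],[0,0,0,0,0.0,0,-1]]
  ]
}}

```text
time: 29.55
tool_pos: [0.4263, -0.047, 0.0886]
tool_rot: [0.0, 1.0, -0.003, 0.0]
contact_force: [-0.7, 0.5, 0.1]
gripper_width: -0.005
```

```bash
python3 snap.py 24 scene side; python3 crop.py 24
```

```text
t 29.55 pos [ 0.4263 -0.047   0.0886] q [ 2.0e-04  1.0e+00 -3.4e-03  0.0e+00] F [-0.73  0.51  0.11]
```

View pics/both24.png

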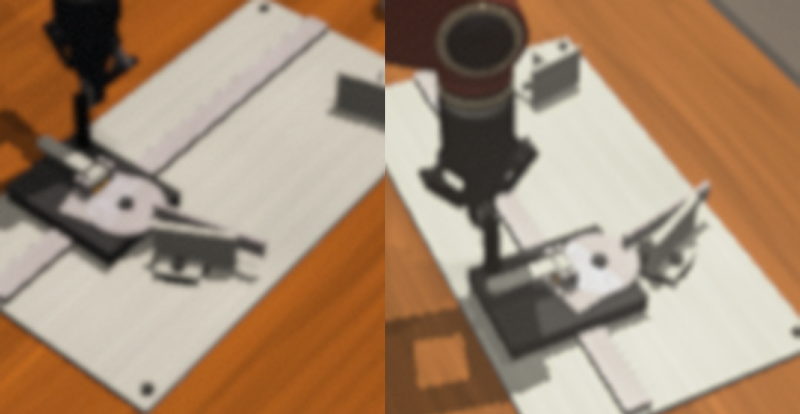

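Emit:
{"method": "carry_out", "body": {
  "moves": [
    [[0,0,0,0,0.04,0,-1],[0,0,0,0,0.04,0,-1],[0,0,0,0,0.04,0,-1],[0,0,0,0,0.04,0,-1],[0,0,0,0,0.04,0,-1],[0,0,0,0,0,0,-1]]
  ]
}}

```text
time: 30.15
tool_pos: [0.4262, -0.055, 0.0885]
tool_rot: [0.0, 1.0, -0.003, -0.0]
contact_force: [-0.1, -0.1, -0.2]
gripper_width: 0.002
```

Emit:
{"method": "carry_out", "body": {
  "moves": [
    [[0,0,0,0,0.04,0,-1],[0,0,0,0,0.04,0,-1],[0,0,0,0,0.04,0,-1],[0,0,0,0,0,0,-1]]
  ]
}}

```text
time: 30.48
tool_pos: [0.4262, -0.0598, 0.0885]
tool_rot: [0.0, 1.0, -0.003, 0.0]
contact_force: [0.7, 0.2, -0.6]
gripper_width: -0.002
```

```bash
python3 snap.py 25 scene side; python3 crop.py 25
```

```text
t 30.4833 pos [ 0.4262 -0.0598  0.0885] q [ 3.0e-04  1.0e+00 -3.4e-03  0.0e+00] F [ 0.71  0.19 -0.62]
```

View pics/both25.png

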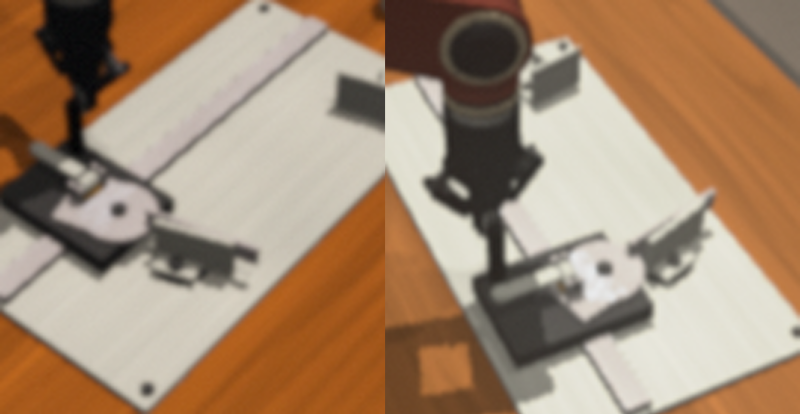

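Emit:
{"method": "carry_out", "body": {
  "moves": [
    [[0,0,0,0,0.03,0,-1],[0,0,0,0,0.03,0,-1],[0,0,0,0,0,0,-1]]
  ]
}}

```text
time: 30.83
tool_pos: [0.4262, -0.062, 0.0886]
tool_rot: [0.0, 1.0, -0.003, 0.0]
contact_force: [0.9, 0.4, 0.1]
gripper_width: -0.002
```

Emit:
{"method": "carry_out", "body": {
  "moves": [
    [[0,0,0,0,0.03,0,-1],[0,0,0,0,0.03,0,-1],[0,0,0,0,0,0,-1]]
  ]
}}

```text
time: 31.08
tool_pos: [0.4262, -0.0645, 0.0886]
tool_rot: [0.0, 1.0, -0.003, 0.0]
contact_force: [-0.3, 0.3, 0.3]
gripper_width: -0.003
```

Emit:
{"method": "carry_out", "body": {
  "moves": [
    [[0,0,0,0,0.03,0,-1],[0,0,0,0,0.03,0,-1],[0,0,0,0,0,0,-1]]
  ]
}}

```text
time: 31.33
tool_pos: [0.4261, -0.0655, 0.0886]
tool_rot: [-0.002, 1.0, -0.004, 0.0]
contact_force: [-1.5, 5.8, 1.9]
gripper_width: -0.0
```

Emit:
{"method": "carry_out", "body": {
  "moves": [
    [[0,0,0,0,0.02,0,-1],[0,0,0,0,0,0,-1],[0,0,0,0,0,0,-1],[0,0,0,0,0,0,-1]]
  ]
}}

```text
time: 31.67
tool_pos: [0.4261, -0.0656, 0.0885]
tool_rot: [-0.002, 1.0, -0.003, -0.0]
contact_force: [0.7, 8.0, 2.0]
gripper_width: -0.002
```

```bash
python3 snap.py 26 scene side; python3 crop.py 26
```

```text
t 31.6667 pos [ 0.4261 -0.0656  0.0885] q [-0.0023  1.     -0.0034 -0.    ] F [0.66 7.96 2.04]
```

View pics/both26.png

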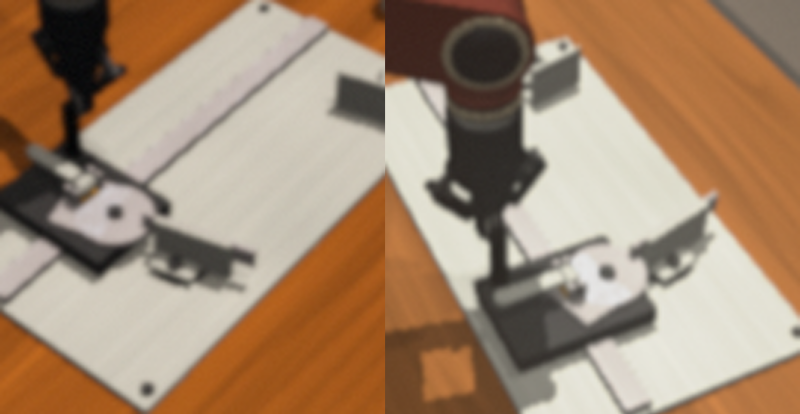

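Emit:
{"method": "carry_out", "body": {
  "moves": [
    [[0,0,0,0,-0.05,0,-1],[0,0,0,0,-0.1,0,-1],[0,0,0,0,-0.4,0,-1],[0,0,0,0,0,-0.6,-1],[0,0,0,0,0,-0.9,-1],[0,0,0,0,0,-0.9,-1],[0,0,0,0,0,-0.6,-1],[0,0,0,0.6,0.6,0,-1]]
  ]
}}

```text
time: 32.43
tool_pos: [0.4521, -0.0687, 0.2166]
tool_rot: [0.002, 1.0, -0.002, 0.006]
contact_force: [1.0, 0.4, 1.7]
gripper_width: -0.008
```

Emit:
{"method": "carry_out", "body": {
  "moves": [
    [[0,0,0,0.65,0.65,0,-1],[0,0,0,0.65,0.65,0,-1],[0,0,0,0.65,0.65,0,-1],[0,0,0,0.65,0.5,0,-1],[0,0,0,0,0,0,-1],[0,0,0,0,0,0,-1],[0,0,0,0,0,0,-1]]
  ]
}}

```text
time: 33.02
tool_pos: [0.5529, -0.168, 0.208]
tool_rot: [-0.0, 1.0, -0.003, -0.001]
contact_force: [-1.0, 0.3, -0.4]
gripper_width: 0.005
```

```bash
python3 snap.py 27 scene side wrist; python3 crop.py 27
python3 - <<'E'
import cv2
i=cv2.imread("pics/wrist27.png")[50:270,200:500]
cv2.imwrite("pics/w27c.png",cv2.resize(i,None,fx=2.6,fy=2.6,interpolation=cv2.INTER_CUBIC))
E
```

```text
t 33.0167 pos [ 0.5529 -0.168   0.208 ] q [-1.0e-04  1.0e+00 -3.4e-03 -7.0e-04] F [-1.01  0.35 -0.36]
```

View pics/wrist27.png

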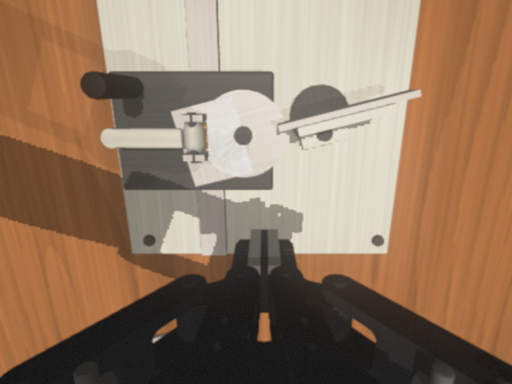

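View pics/w27c.png

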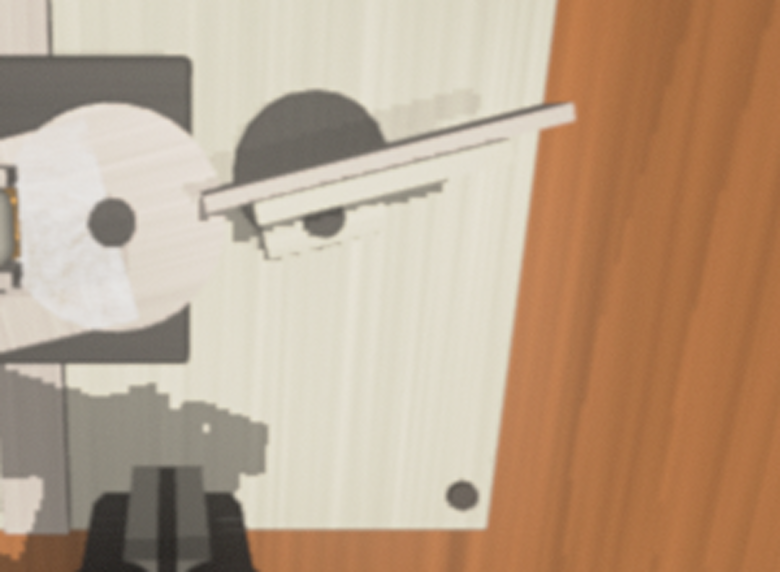

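Run:
```python
from h import *
W=np.load("pics/wrist27.npz")
w=lambda p:(np.array(p)+.5)/2.6-.5+[200,50]
for k,a,b,z in [('bladeU',(204,195),(572,102),.066),('bladeD',(204,214),(575,120),.066),('fence front',(256,204),(507,140),.07),('fence rear',(262,227),(445,181),.07)]:
    p,q=onz(W,w(a),z),onz(W,w(b),z);d=q-p;print(k,p.round(4),q.round(4),np.arctan2(d[1],d[0]).round(3),np.linalg.norm(d).round(4))
g=cv2.cvtColor(cv2.imread("pics/wrist27.png"),cv2.COLOR_BGR2GRAY)
print('lever tip',onz(W,(103,138),.067).round(4),'axle',onz(W,(195,138),.067).round(4))
# loose things before/after
S0=cv2.imread("pics/scene0.png");S1=cv2.imread("pics/scene27.png")
for n,(a,b,c,d) in dict(can=(312,120,340,160),sp=(110,250,175,290),hub=(170,290,205,328)).items(): print(n,cv2.absdiff(S0[b:d,a:c],S1[b:d,a:c]).mean())
```

```text
bladeU [ 0.5647 -0.1211  0.066 ] [ 0.6895 -0.0908  0.066 ] 0.238 0.1285
bladeD [ 0.5647 -0.1277  0.066 ] [ 0.6914 -0.0967  0.066 ] 0.24 0.1304
fence front [ 0.5826 -0.1239  0.07  ] [ 0.6673 -0.103   0.07  ] 0.242 0.0872
fence rear [ 0.5849 -0.1319  0.07  ] [ 0.6475 -0.1165  0.07  ] 0.241 0.0645
lever tip [ 0.4031 -0.132   0.067 ] axle [ 0.488  -0.1325  0.067 ]
can 7.425892857142857
sp 9.65025641025641
hub 9.03358395989975
```

Run:
```python
import cv2,numpy as np
g=lambda n:cv2.cvtColor(cv2.imread(f"pics/scene{n}.png"),cv2.COLOR_BGR2GRAY).astype(np.float32)
A,B=g(0),g(27)
for n,(a,b,c,d) in dict(can=(312,120,340,160),sp=(110,250,175,290),hub=(170,290,205,328),bg=(300,300,340,340)).items(): print(n,cv2.phaseCorrelate(A[b:d,a:c],B[b:d,a:c]),np.abs(A-B)[b:d,a:c].mean())
from plant import state,ticket
print(state()["time"]); print(ticket.job_done())
```

```text
can ((0.044533007610382924, 0.06972401685374408), 0.9590161963303884) 8.050893
sp ((-0.05653611458132701, -0.03787485659650969), 0.7996317340268029) 10.571923
hub ((-0.0031045855851807858, -0.027061523106009844), 0.9728881024652057) 9.542857
bg ((-0.031550993241932446, 0.018169986412971184), 0.993492438197136) 7.69375
33.1667
the job is handed in; nothing more can be done
None
```

I copied the bracket's angle to the fence and handed the job in at 33.2 s of the 72 s allowed. No verdict is reported, so success rests on my own checks below.

- **Blade on the bracket:** Sliding the carriage up to the bracket swung the free blade away from it. I then pressed the blade itself, opposite the middle of the bracket's face. It lay flush and was held at about 7 to 11 N at the wrist.
- **Lever:** I folded it down onto its end stop, pressing with up to about 12 N. The blade had not visibly moved.
- **Fence:** I slid the locked bevel along the rail by its post until the fence stopped it, and held it there at 6 to 8 N. Then I backed off and raised the arm clear of everything.

**Last checks, by wrist camera unless noted:**

| What | Result |
|---|---|
| Bracket angle | 0.246 rad |
| Blade angle | about 0.239 rad |
| Fence angle | about 0.242 rad |
| Lever | seen lying flat |
| Spanner, bottle and hub | under 0.1 pixel of shift in the scene camera since the start |

The angles agree within 0.007 rad, inside the 0.026 rad limit. All forces are wrist readings, because the contact forces between the parts could not be measured directly. No check failed or disagreed.

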